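# Set up the bead spinner

## Robot

A 7-joint arm with a two-finger parallel gripper is mounted at the origin on the work surface. World frame = base frame: x ahead of the robot, y to its left, z up, the work surface at z = 0. Lengths are in mm, angles in rad, forces in N, time in s.
With the tool pointing down it reaches from about 400 to 900 mm from the base axis. Payload 5.5 kg.
Tool frame: the origin (TCP) lies between the finger pads; the fingertips stand ctrl.tip_reach ahead of it and the grasp point (between the pads) lies 11 mm behind it (ctrl.tip_reach is the distance from the TCP to the fingertips, in mm); z points along the fingers, y is the line along which they close (so a half turn about z gives the same grasp; the last joint's range is limited). The gripper opens to 85 mm and grips with 20 to 120 N. Pads are 22 mm wide; open, the fingers measure 114 mm over their backs; the gripper's body (76 mm by 85 mm) begins 54 mm behind the grasp point. The pads swing forward as they close: fully open they stand 13 mm farther back than shut.
Start: joints at [1.579, 0.501, -0.427, 1.55, 0.221, 1.138, -0.21], TCP at [163.867, -629.005, 239.31] pointing down, gripper open.
Joint ranges: [-2.88, 2.88], [-0.31, 2.03], [-1.54, 1.56], [0.2, 2.42], [-1.41, 4.55], [0.19, 2.02], [-2.57, 2.57]. Speed limits (rad/s): [2.57, 2.57, 3.14, 3.14, 3.14, 3.14, 3.14].

## Interface

Orientations are given as a unit quaternion [x, y, z, w].
In Python, from plant import ctrl, viewer gives the robot as it stands (ctrl), with the cameras (viewer).
- The arm moves only by the shell command python3 drive.py 'ROWS' [FORCE]. ROWS is a JSON list of rows, 1 to 10 of them, each written [[rx, ry, rz], [dx, dy, dz], opening]: a rotation vector rx, ry, rz in rad, then dx, dy, dz in mm, then the finger opening in mm; each row is the pose to reach, as a shift and turn from the pose commanded when the command began, along the tool's axes at that moment; what a row does not reach only later rows make up. A row lasts 1/10 s, in which the tool goes at most 50 mm and 0.15 rad, less where a joint would pass 70% of its speed; a pose out of reach is approached as far as the arm can. The fingers move at their own pace and stop on an object; FORCE is the grip in N (left out, the last holds). Time passes only in rows, so rows that do not move let the fingers close. It prints the time, the measured TCP pose, the force, the opening and the grip force at its end. Input that does not fit is refused with a message, and nothing moves.
- ctrl.get_state(): the state, without advancing time (a new reading comes with each control period).
- viewer.grab_frame(name): name is "side" or "top"; returns the picture (384x512x3 uint8, red, green, blue); there is no depth.
- viewer.get_calibration(name): a dict with "K" (3x3 intrinsics, pixels), "T" (4x4, takes a point from camera to world coordinates). Camera axes: x right, y down, z forward; pixel columns grow to the right and rows downward; lengths in mm; the calibration is good to about 2 mm. A picture is of the moment at which its call begins. get_calibration takes no time and is no camera call.
- ctrl.sign_off(): hands the job in; it is judged then, once.
The state is a dict: "time_s": time; "q": joint angles; "dq": joint speeds; "joint_efforts": joint torques, N m; "ee_pos": TCP position; "eef_rot": TCP orientation; "contact_force": force on the tool from outside, world axes, zero at the start; "wrist_torque": the same for the moment, N m; "opening": finger opening in mm; "grasp_force": force on a finger pad.
Only numpy, scipy, OpenCV 4.12 (cv2) and the standard library are available. Lean on these libraries where they do the work, as an engineer would, in place of code of your own. Each camera call takes 0.05 s, during which the arm holds its last target. There are 200 camera calls.

## Task

Set up the bead spinner: put every spacer that lies on the table onto the spindle, one on another and all the way down, then put the bowl on top of them, also all the way down; the D-shaped holes fit the flatted spindle only one way round. Then pour all the beads from the cup into the bowl, none left over, and stand the empty cup upright on the middle of the cork coaster. Leave the other things on the table where they are.

Things in the scene. Friction and masses are not known exactly. Their poses are not given: they have to be found in the camera images.
- spinner: fixed machine base, a white round housing 140 mm across, 40 mm high, flat on top; a fixed steel spindle 20 mm across and 50 mm long stands up in the middle, ground flat 6 mm from its axis on the +x side of this body. The spindle's top 4 mm tapers, 2 mm smaller all round at the tip. Origin: on the spindle axis at the table, z up. A black knob on the rim marks the -x side
- spindle_foot (a point): point on the spindle axis at the flat top of the housing, 40 mm above the table; axes as spinner
- spindle_tip (a point): point on the spindle axis at the spindle's top end, 90 mm above the table; axes as spinner
- spacer1: aluminium spacer, 44 mm across, 12 mm thick, 40 g, with a D-shaped hole right through: 22 mm across, its flat 7 mm from the axis on the +x side. Outside twelve-sided, with parallel sides square to y, 22 mm off the axis, and cut off flat on the +x side too, 15 mm off the axis. Origin: on the axis at the underside, z up (same turned over). Two or three are on the table, any other is absent
- spacer2: aluminium spacer, 44 mm across, 12 mm thick, 40 g, with a D-shaped hole right through: 22 mm across, its flat 7 mm from the axis on the +x side. Outside twelve-sided, with parallel sides square to y, 22 mm off the axis, and cut off flat on the +x side too, 15 mm off the axis. Origin: on the axis at the underside, z up (same turned over). Two or three are on the table, any other is absent
- spacer3: aluminium spacer, 44 mm across, 12 mm thick, 40 g, with a D-shaped hole right through: 22 mm across, its flat 7 mm from the axis on the +x side. Outside twelve-sided, with parallel sides square to y, 22 mm off the axis, and cut off flat on the +x side too, 15 mm off the axis. Origin: on the axis at the underside, z up (same turned over). Two or three are on the table, any other is absent
- bowl: wooden bowl, 136 mm across the rim, 40 mm high, 5 mm wall, floor 6 mm up, 112 mm across, 220 g. In its middle a darker hub, 32 mm across, twelve-sided (two sides square to y), upright to 50 mm, pointed cap to 63 mm, cut flat 12 mm off the axis at +x. A D-shaped hole, 22 mm across, 42 mm deep, runs up the hub from below, its flat 7 mm off the axis at +x. Origin: axis at underside, z up
- cup: white plastic cup of beads, 62 mm high, 55 mm across at the bottom and 67 mm at the rim, wall 3 mm, floor 4 mm, 60 g empty. Origin: centre of its underside, z up. Beads roll out over the rim once it is tipped a little beyond level
- coaster: fixed round cork coaster, 84 mm across, 4 mm thick. Origin: centre of its underside, z up
- bead1: round brass bead, 16 mm across, 14 g, origin at its centre; four to seven beads are present, all starting in the cup; the others are absent
- bead2: round brass bead, 16 mm across, 14 g, origin at its centre; four to seven beads are present, all starting in the cup; the others are absent
- bead3: round brass bead, 16 mm across, 14 g, origin at its centre; four to seven beads are present, all starting in the cup; the others are absent
- bead4: round brass bead, 16 mm across, 14 g, origin at its centre; four to seven beads are present, all starting in the cup; the others are absent
- bead5: round brass bead, 16 mm across, 14 g, origin at its centre; four to seven beads are present, all starting in the cup; the others are absent
- bead6: round brass bead, 16 mm across, 14 g, origin at its centre; four to seven beads are present, all starting in the cup; the others are absent
- bead7: round brass bead, 16 mm across, 14 g, origin at its centre; four to seven beads are present, all starting in the cup; the others are absent
- bead_jar: closed little jar, 46 mm across, 24 mm high, a bystander. Origin: centre of its underside
- spool: yellow thread spool standing up, 36 mm across, 32 mm high, a bystander. Origin: centre of its underside

How it is judged (in metres and radians):
On the way, in this order (a step that is already met when the one before it is completed fails the run):
1. every spacer present is fully home on the spindle and let go (horizontal distance between each of spacer1, spacer2, spacer3 and spindle_foot below 0.003 m and angle between the x axis of each of spacer1, spacer2, spacer3 and the x axis of spinner, either way round below 0.16 rad and angle between each of spacer1, spacer2, spacer3's own z axis and vertical below 0.06 rad and (z of spacer1 in the frame of spindle_foot between -0.0025 and 0.0025 m or z of spacer1 in the frame of spindle_foot between 0.0095 and 0.0145 m or z of spacer1 in the frame of spindle_foot between 0.0215 and 0.0265 m) and contact force between each of spacer1, spacer2, spacer3 and the fingers below 0.1 N and (z of spacer2 in the frame of spindle_foot between -0.0025 and 0.0025 m or z of spacer2 in the frame of spindle_foot between 0.0095 and 0.0145 m or z of spacer2 in the frame of spindle_foot between 0.0215 and 0.0265 m) and (z of spacer3 in the frame of spindle_foot between -0.0025 and 0.0025 m or z of spacer3 in the frame of spindle_foot between 0.0095 and 0.0145 m or z of spacer3 in the frame of spindle_foot between 0.0215 and 0.0265 m)), for 0.2 s.
2. the bowl is seated on the spindle, resting on the spacers, and let go (all of step 1 and horizontal distance between bowl and spindle_foot below 0.003 m and angle between the x axis of bowl and the x axis of spinner, either way round below 0.16 rad and angle between bowl's own z axis and vertical below 0.06 rad and (z of bowl in the frame of spindle_foot between 0.0095 and 0.0145 m or z of bowl in the frame of spindle_foot between 0.0215 and 0.0265 m or z of bowl in the frame of spindle_foot between 0.0335 and 0.0385 m) and (contact force between bowl and spacer1 above 0.3 N or contact force between bowl and spacer2 above 0.3 N or contact force between bowl and spacer3 above 0.3 N) and contact force between bowl and the fingers below 0.1 N), for 0.2 s.
3. all the beads are in the bowl (all of step 2 and horizontal distance between each of bead1, bead2, bead3, bead4, bead5, bead6, bead7 and bowl below 0.062 m and z of bead1 in the frame of bowl between 0.008 and 0.04 m and z of bead2 in the frame of bowl between 0.008 and 0.04 m and z of bead3 in the frame of bowl between 0.008 and 0.04 m and z of bead4 in the frame of bowl between 0.008 and 0.04 m and z of bead5 in the frame of bowl between 0.008 and 0.04 m and z of bead6 in the frame of bowl between 0.008 and 0.04 m and z of bead7 in the frame of bowl between 0.008 and 0.04 m), for 0.2 s.
At the end, for the whole second after the job is handed in: Spacers and bowl on the spindle (3 mm, flats within 0.16 rad, level within 0.06 rad, heights within 2.5 mm), the bowl resting on a spacer, every bead in the bowl below its rim, the cup upright within 22 mm of the coaster's centre; all let go, at rest (all of step 3 and horizontal distance between cup and coaster below 0.022 m and z of cup in the frame of coaster between 0.001 and 0.007 m and angle between cup's own z axis and vertical below 0.06 rad and linear speed of each of cup, bowl below 0.02 m/s); the robot touches nothing.
It fails at once if the little jar is shoved more than 3 cm (distance of bead_jar from where it was at the start of the episode above 0.03 m).
It fails at once if the thread spool is shoved more than 3 cm (distance of spool from where it was at the start of the episode above 0.03 m).
Of spacer1, spacer2, spacer3 only 2 to 3 are there at a start; the rules pass over those that are not, and their reading is None.
Of bead1, bead2, bead3, bead4, bead5, bead6, bead7 only 4 to 7 are there at a start; the rules pass over those that are not, and their reading is None.
At some moment in a run one of bowl, spacer1, spacer2, spacer3 may be knocked a few centimetres aside while the robot is not near it.
It also fails if it takes over 210 s, if anything falls off the work surface, if the arm or the gripper's body presses on something with over 40 N, if the wrist force passes 120 N, or if a joint passes its speed limit or range.

## Working session

There is one attempt and no reset: what is moved stays moved. The work goes in short steps, Python scripts to look and compute and a shell command to move; the robot and the scene stay as the last step left them, time stands still between calls to the robot, and variables do not carry over. Pictures are saved under pics/ and viewed, at most 14 in all, crops included, and the job is handed in when it is done.

```bash
ls; mkdir -p pics; python3 - <<'E'
from plant import ctrl, viewer
import cv2
print(ctrl.get_state(), ctrl.tip_reach)
for n in("top","side"):
    cv2.imwrite(f"pics/{n}0.png",viewer.grab_frame(n)[...,::-1])
    c=viewer.get_calibration(n);print(c["K"],c["T"])
E
```

```text
drive.py
pics
plant.py
{'time_s': 0.0, 'q': array([ 1.57921822,  0.50187321, -0.42677616,  1.55142659,  0.22081684,
        1.13831121, -0.21025487]), 'dq': array([-0.00172629,  0.00055192,  0.00104023, -0.00182215,  0.00044308,
        0.00222989,  0.00221511]), 'joint_efforts': array([-2.87844978e-04, -5.69511473e+01, -5.81599340e+00, -2.80934930e+01,
        1.08357987e-02,  1.20383321e-02,  1.48751275e-05]), 'ee_pos': array([ 163.5927384 , -628.38335625,  238.25184698]), 'eef_rot': array([ 9.91890837e-01,  1.27088979e-01, -9.90590799e-05, -9.74571392e-04]), 'contact_force': array([0.4788922 , 0.75906202, 0.33157482]), 'wrist_torque': array([0.01622868, 0.00133082, 0.05490166]), 'grasp_force': 0.0, 'opening': 84.899905790916} 8.0
[[414.38733944   0.         253.91893191]
 [  0.         414.38733944 187.0498874 ]
 [  0.           0.           1.        ]] [[-2.26363546e-02 -9.83121922e-01  1.81545811e-01  3.28104829e+02]
 [-9.99634266e-01  2.49451427e-02  1.04438707e-02 -3.02286324e+01]
 [-1.47962844e-02 -1.81243002e-01 -9.83327028e-01  1.19173062e+03]
 [ 0.00000000e+00  0.00000000e+00  0.00000000e+00  1.00000000e+00]]
[[362.09763421   0.         252.55720338]
 [  0.         362.09763421 188.55467591]
 [  0.           0.           1.        ]] [[ 9.82158856e-01 -1.45524205e-01  1.19107879e-01  4.39035102e+02]
 [-1.88050313e-01 -7.63497720e-01  6.17825470e-01 -5.18869133e+02]
 [ 1.03003424e-03 -6.29201031e-01 -7.77241920e-01  6.61875869e+02]
 [ 0.00000000e+00  0.00000000e+00  0.00000000e+00  1.00000000e+00]]
```

```bash
cat > h.py <<'E'
import numpy as np, cv2, time
from scipy.spatial.transform import Rotation as R
from plant import ctrl, viewer
def grab(n,name,crop=None,s=None):
    im=viewer.grab_frame(n)[...,::-1]
    if crop:
        x,y,w,h=crop; im=im[y:y+h,x:x+w]
    s=s or min(800/im.shape[1],600/im.shape[0])
    cv2.imwrite(f"pics/{name}.png",cv2.resize(im,None,fx=s,fy=s,interpolation=cv2.INTER_CUBIC)); return s
def w(n,u,v,z):
    c=viewer.get_calibration(n); T=c["T"]; d=T[:3,:3]@np.linalg.solve(c["K"],[u,v,1]); p=T[:3,3]
    return p+d*(z-p[2])/d[2]
def px(n,P):
    c=viewer.get_calibration(n); T=c["T"]; q=c["K"]@(T[:3,:3].T@(np.array(P)-T[:3,3])); return q[:2]/q[2]
def rel(pos,yaw=None,tilt=None):
    "rotvec, shift in tool axes from current measured pose to target TCP pos; tool down with tool-y axis at world yaw"
    s=ctrl.get_state(); r=R.from_quat(s["eef_rot"]); 
    d=r.inv().apply(np.array(pos)-s["ee_pos"])
    if yaw is None: rv=np.zeros(3)
    else:
        ty=np.array([np.cos(yaw),np.sin(yaw),0]); tz=np.array([0,0,-1.]); best=None
        for sg in(1,-1):
            t=R.from_matrix(np.c_[np.cross(sg*ty,tz),sg*ty,tz]); v=(r.inv()*t).as_rotvec()
            print("rv",v.round(3))
    print("d",d.round(1),"pos",s["ee_pos"].round(1),"z",r.apply([0,0,1]).round(3),"y",r.apply([0,1,0]).round(3),"F",s["contact_force"].round(1),s["opening"])
E
python3 - <<'E'
import cv2
for n in("top","side"):
    im=cv2.imread(f"pics/{n}0.png"); cv2.imwrite(f"pics/{n}0b.png",cv2.resize(im,(800,600),interpolation=cv2.INTER_CUBIC))
E
```

```text
(no output)
```

View pics/top0b.png

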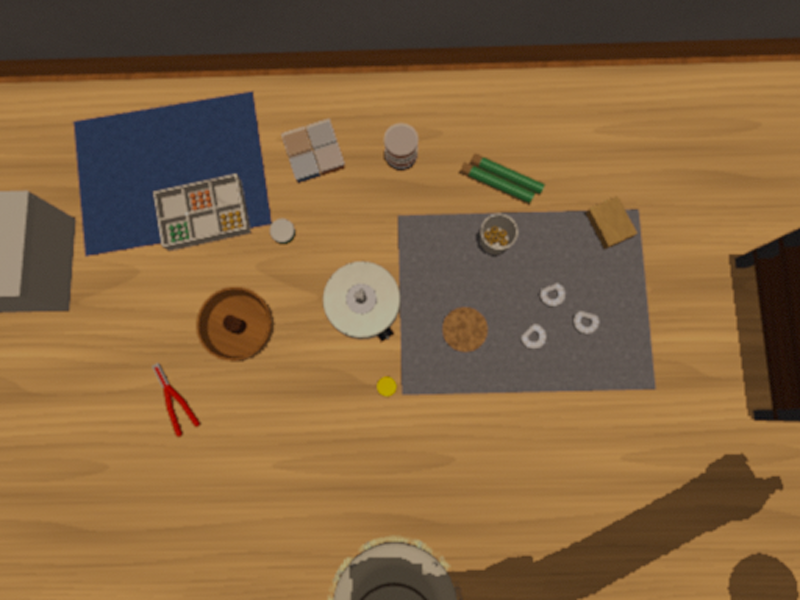

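View pics/side0b.png

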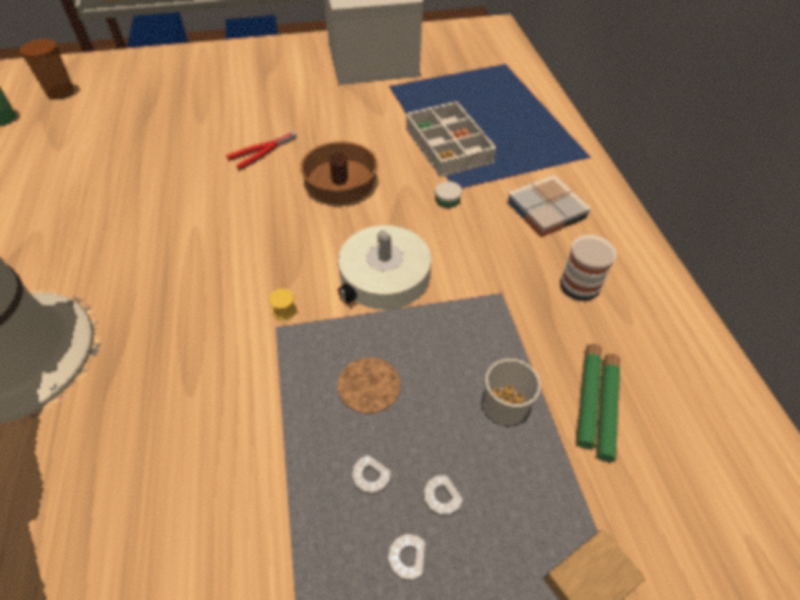

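```bash
python3 - <<'E'
import cv2
im=cv2.imread("pics/top0.png")
a=cv2.resize(im[175:231,325:400],None,fx=8,fy=8,interpolation=cv2.INTER_CUBIC)   #600x448
cv2.imwrite("pics/c1.png",a)
b=cv2.resize(im[160:240,120:260],None,fx=5.5,fy=5.5,interpolation=cv2.INTER_CUBIC)
cv2.imwrite("pics/c2.png",b)
E
```

```text
(no output)
```

View pics/c1.png

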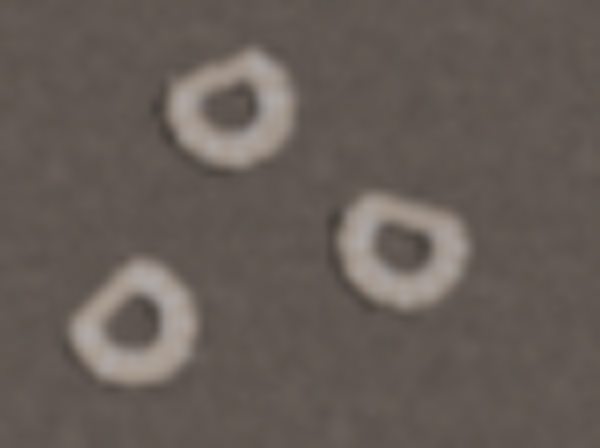

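View pics/c2.png

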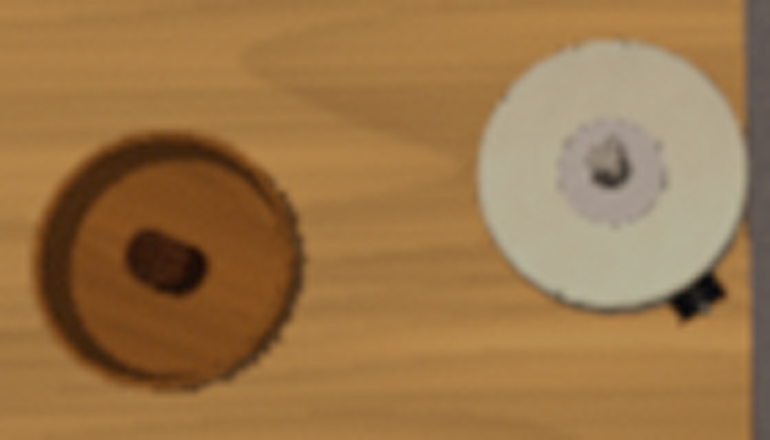

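```bash
cat > fit.py <<'E'
from h import *
from scipy.optimize import differential_evolution
def poly12(r,flat):
    a=np.deg2rad(np.arange(15,375,30)); p=np.c_[np.cos(a),np.sin(a)]*r/np.cos(np.pi/12)
    return clip(p,flat)
def clip(p,f):
    out=[]
    for i in range(len(p)):
        a,b=p[i],p[(i+1)%len(p)]
        if a[0]<=f: out.append(a)
        if (a[0]-f)*(b[0]-f)<0: out.append(a+(b-a)*(f-a[0])/(b[0]-a[0]))
    return np.array(out)
aa=np.linspace(0,2*np.pi,40,endpoint=False)
D=lambda r,f: clip(np.c_[np.cos(aa),np.sin(aa)]*r,f)
S=4
def pj(n,xy,z,pose,off):
    x,y,t=pose; c,s=np.cos(t),np.sin(t)
    P=np.c_[xy@np.array([[c,s],[-s,c]])+[x,y],np.full(len(xy),z)]
    k=viewer.get_calibration(n); q=(k["K"]@(k["T"][:3,:3].T@(P.T-k["T"][:3,3:]))); return (q[:2]/q[2]).T-off
def fill(m,p,v): cv2.fillPoly(m,[np.round((p+.5)*S-.5).astype(np.int32)],v)
def spacer(n,pose,off,shape,z0=0):
    m=np.zeros((shape[0]*S,shape[1]*S),np.uint8); o=poly12(22,15); i=D(11,7)
    h=cv2.convexHull(np.float32(np.r_[pj(n,o,z0,pose,off),pj(n,o,z0+12,pose,off)]))[:,0]
    fill(m,h,1)
    a=np.zeros_like(m);b=np.zeros_like(m);fill(a,pj(n,i,z0+12,pose,off),1);fill(b,pj(n,i,z0,pose,off),1)
    m[(a&b)>0]=0
    return cv2.resize(m.astype(np.float32),(shape[1],shape[0]),interpolation=cv2.INTER_AREA)
def fit_spacer(imgs,guess,z0=0):
    tot=[]
    data=[]
    for n,im in imgs.items():
        u=px(n,[*guess,z0+6]); off=np.floor(u-20).astype(int); g=im[off[1]:off[1]+40,off[0]:off[0]+40].astype(np.float32).mean(2)
        lo,hi=np.percentile(g,20),np.percentile(g,96); data.append((n,off,np.clip((g-lo)/(hi-lo),0,1)))
    def cost(p):
        return sum(np.abs(spacer(n,p,off,g.shape,z0)-g).sum() for n,off,g in data)
    r=differential_evolution(cost,[(guess[0]-12,guess[0]+12),(guess[1]-12,guess[1]+12),(-np.pi,np.pi)],popsize=12,maxiter=60,seed=1)
    return r.x,r.fun
E
python3 - <<'E'
from fit import *
ims={n:cv2.imread(f"pics/{n}0.png") for n in("top","side")}
for u,v in((553,294),(586,322),(534,337)):
    g=w("top",u/1.5625,v/1.5625,12)[:2]
    for s in (("top",),("side",),("top","side")):
        x,f=fit_spacer({n:ims[n] for n in s},g); print(s,x.round(1),np.degrees(x[2]).round(1),round(f,1))
# others
for nm,u,v,z in(("housing",120+612/5.5,160+175/5.5,40),("bowl rim c",236/1.5625,324/1.5625,40),("coaster",465/1.5625,328/1.5625,4),("cup",498/1.5625,234/1.5625,62),("spool",387/1.5625,386/1.5625,32),("jar",283/1.5625,231/1.5625,24),("knob",120+697/5.5,160+295/5.5,35)):
    print(nm,w("top",u,v,z).round(1))
for nm,u,v,z in(("housing",385,258,40),("bowl",340,165,40),("coaster",369,385,4),("cup",512,377,62),("spool",282,297,32),("jar",448,188,24)):
    print(nm,w("side",u/1.5625,v/1.5625,z).round(1))
i=ims["side"]; 
a=i[85:135,185:250];b=i[140:200,210:285]
cv2.imwrite("pics/c3.png",np.hstack([cv2.resize(q,(400,400*q.shape[0]//q.shape[1]),interpolation=cv2.INTER_CUBIC)[:300] for q in (a,b)]))
E
```

```text
('top',) [ 5.387e+02 -3.062e+02  4.000e-01] 22.5 93.4Traceback (most recent call last):
  File "<stdin>", line 6, in <module>
  File "fit.py", line 36, in fit_spacer
    r=differential_evolution(cost,[(guess[0]-12,guess[0]+12),(guess[1]-12,guess[1]+12),(-np.pi,np.pi)],popsize=12,maxiter=60,seed=1)
    return fun(*args, **kwargs)
    ret = solver.solve()
    next(self)
    ~~~~^^^^^^
    energy = self.func(parameters)
    return self.f(x, *self.args)
           ~~~~~~^^^^^^^^^^^^^^^
  File "fit.py", line 35, in cost
    return sum(np.abs(spacer(n,p,off,g.shape,z0)-g).sum() for n,off,g in data)
  File "fit.py", line 35, in <genexpr>
    return sum(np.abs(spacer(n,p,off,g.shape,z0)-g).sum() for n,off,g in data)
                      ~~~~~~^^^^^^^^^^^^^^^^^^^^
  File "fit.py", line 23, in spacer
    h=cv2.convexHull(np.float32(np.r_[pj(n,o,z0,pose,off),pj(n,o,z0+12,pose,off)]))[:,0]
                                                          ~~^^^^^^^^^^^^^^^^^^^^
  File "fit.py", line 19, in pj
    k=viewer.get_calibration(n); q=(k["K"]@(k["T"][:3,:3].T@(P.T-k["T"][:3,3:]))); return (q[:2]/q[2]).T-off
ValueError: time passes only in moves, steps and waits
```

```bash
python3 - <<'E'
s=open('h.py').read().replace('viewer.get_calibration(n)','CAL[n]').replace('from plant import ctrl, viewer\n','from plant import ctrl, viewer\nCAL={n:viewer.get_calibration(n) for n in("top","side")}\n');open('h.py','w').write(s)
s=open('fit.py').read().replace('viewer.get_calibration(n)','CAL[n]').replace('u-20','u-13').replace('+40','+27');open('fit.py','w').write(s)
E
cat > m1.py <<'E'
from fit import *
ims={n:cv2.imread(f"pics/{n}0.png") for n in("top","side")}
for u,v in((553,294),(586,322),(534,337)):
    g=w("top",u/1.5625,v/1.5625,12)[:2]
    for s in (("top",),("side",),("top","side")):
        x,f=fit_spacer({n:ims[n] for n in s},g); print(s,x.round(2),np.degrees(x[2]).round(1),round(f,1))
for nm,u,v,z in(("housing",120+612/5.5,160+175/5.5,40),("bowl rim c",236/1.5625,324/1.5625,40),("coaster",465/1.5625,328/1.5625,4),("cup",498/1.5625,234/1.5625,62),("spool",387/1.5625,386/1.5625,32),("jar",283/1.5625,231/1.5625,24),("knob",120+697/5.5,160+295/5.5,35)):
    print(nm,w("top",u,v,z).round(1))
for nm,u,v,z in(("housing",385,258,40),("bowl",340,165,40),("coaster",369,385,4),("cup",512,377,62),("spool",282,297,32),("jar",448,188,24)):
    print(nm,w("side",u/1.5625,v/1.5625,z).round(1))
i=ims["side"]; 
a=i[85:135,185:250];b=i[140:200,210:285]
cv2.imwrite("pics/c3.png",np.hstack([cv2.resize(q,(400,400*q.shape[0]//q.shape[1]),interpolation=cv2.INTER_CUBIC)[:300] for q in (a,b)]))
E
python3 m1.py
```

```text
('top',) [ 534.74 -306.17    2.87] 164.7 54.9
('side',) [ 5.3949e+02 -2.9780e+02  2.8000e-01] 15.8 93.9
('top', 'side') [ 5.3883e+02 -3.0012e+02  4.1000e-01] 23.3 210.2
('top',) [ 4.8562e+02 -3.6492e+02 -2.0000e-01] -11.5 44.2
('side',) [ 4.8658e+02 -3.5706e+02 -3.0000e-01] -17.2 93.5
('top', 'side') [ 4.8646e+02 -3.5817e+02 -2.6000e-01] -15.0 205.6
('top',) [ 460.46 -265.61    0.77] 44.2 36.6
('side',) [ 461.03 -257.62    0.53] 30.5 93.8
('top', 'side') [ 461.18 -261.35    0.7 ] 40.0 209.0
housing [528.7  46.2  40. ]
bowl rim c [490.  272.5  40. ]
coaster [ 477.2 -141.9    4. ]
cup [ 638.7 -202.9   62. ]
spool [373.6   3.2  32. ]
jar [665.7 192.4  24. ]
knob [466.3   4.   35. ]
housing [533.5  47.2  40. ]
bowl [495.6 277.5  40. ]
coaster [ 477.5 -140.9    4. ]
cup [ 647.4 -195.9   62. ]
spool [376.9   7.6  32. ]
jar [670.7 201.7  24. ]
```

View pics/c3.png

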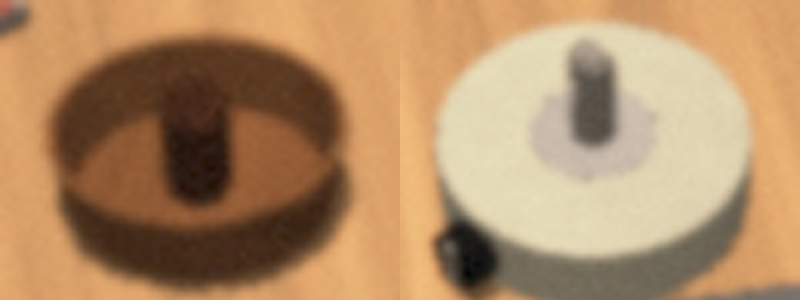

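```bash
cat >> fit.py <<'E'
def ncc(a,b): a=a-a.mean();b=b-b.mean();return float((a*b).sum()/np.sqrt((a*a).sum()*(b*b).sum()+1e-9))
def fit_sp(n,im,guess,z0=0,rg=14,yaw=None,half=17):
    u=px(n,[*guess,z0+6]); off=np.floor(u-half).astype(int); k=2*half+1
    g=im[off[1]:off[1]+k,off[0]:off[0]+k].astype(np.float32).mean(2); H,W=g.shape
    def cost(p):
        m=cv2.GaussianBlur(spacer(n,p,off,g.shape,z0),(0,0),.7)
        sel=cv2.dilate((m>.02).astype(np.uint8),np.ones((7,7)))>0
        return -ncc(m[sel],g[sel])
    yb=(-np.pi,np.pi) if yaw is None else (yaw-.5,yaw+.5)
    r=differential_evolution(cost,[(guess[0]-rg,guess[0]+rg),(guess[1]-rg,guess[1]+rg),yb],popsize=12,maxiter=60,seed=1)
    return r.x,-r.fun
def hull(n,rings,pose,off,shape):
    m=np.zeros((shape[0]*S,shape[1]*S),np.uint8)
    P=np.vstack([pj(n,np.c_[np.cos(aa),np.sin(aa)]*r,z,(*pose,0),off) for r,z in rings])
    fill(m,cv2.convexHull(np.float32(P))[:,0],1)
    return cv2.resize(m.astype(np.float32),(shape[1],shape[0]),interpolation=cv2.INTER_AREA)
def fit_cyl(n,chan,rings,guess,half,rg=15):
    u=px(n,[*guess,rings[0][1]]); off=np.floor(u-half).astype(int); k=2*half+1
    g=chan[off[1]:off[1]+k,off[0]:off[0]+k].astype(np.float32)
    def cost(p):
        m=cv2.GaussianBlur(hull(n,rings,p,off,g.shape),(0,0),.7)
        sel=cv2.dilate((m>.02).astype(np.uint8),np.ones((9,9)))>0
        return -abs(ncc(m[sel],g[sel]))
    r=differential_evolution(cost,[(guess[0]-rg,guess[0]+rg),(guess[1]-rg,guess[1]+rg)],popsize=10,maxiter=40,seed=1)
    return r.x,-r.fun
E
cat > m1.py <<'E'
from fit import *
ims={n:cv2.imread(f"pics/{n}0.png") for n in("top","side")}
for g in((537,-303),(486,-361),(461,-261)):
    for n in ims:
        x,f=fit_sp(n,ims[n],g); print(n,x.round(2),np.degrees(x[2]).round(1),round(f,3))
for nm,rings,g,ch in(("housing",[(70,40),(70,0)],(530,46),"s"),("housetop",[(70,40)],(530,46),"s"),("bowl",[(68,40),(61,0)],(492,275),"v"),("coaster",[(42,4),(42,0)],(477,-141),"s"),("cup",[(33.5,62),(27.5,0)],(642,-200),"s"),("spool",[(18,32),(18,0)],(375,4),"b"),("jar",[(23,24),(23,0)],(667,195),"s")):
    for n in ims:
        im=ims[n]; c=cv2.cvtColor(im,cv2.COLOR_BGR2HSV)[...,1] if ch=="s" else im[...,2] if ch=="v" else im[...,0]
        x,f=fit_cyl(n,c,rings,g,int(rings[0][0]*.36*(1.3))+12); print(nm,n,x.round(1),round(f,3))
E
python3 m1.py
```

```text
top [ 5.3816e+02 -3.0578e+02  4.5000e-01] 26.0 0.96
side [ 5.3911e+02 -2.9932e+02  4.2000e-01] 24.3 0.941
top [ 4.8562e+02 -3.6463e+02 -2.6000e-01] -15.1 0.957
side [ 4.8631e+02 -3.5843e+02 -3.6000e-01] -20.5 0.959
top [ 460.57 -265.59    0.72] 41.5 0.977
side [ 460.78 -258.82    0.78] 44.6 0.937
housing top [532.3  48.4] 0.836
housing side [532.3  54.1] 0.831
housetop top [529.8  48.3] 0.84
housetop side [532.5  47.3] 0.78
bowl top [491.8 275.4] 0.815
bowl side [492.9 276.8] 0.911
coaster top [ 476.1 -140.6] 0.997
coaster side [ 477.2 -137.2] 0.996
cup top [ 629.2 -203.9] 0.546
cup side [ 630.8 -214.2] 0.388
spool top [374.2   5.1] 0.98
spool side [374.8   7.5] 0.892
jar top [671.8 197.6] 0.892
jar side [672.  202.4] 0.692
```

```bash
python3 - <<'E'
from h import *
rel([538.6,-302.5,100],np.radians(115))
E
```

```text
rv [-0.     0.003  2.96 ]
rv [-0.002 -0.    -0.181]
d [ 445.  -220.6  138.8] pos [ 163.6 -628.4  238.3] z [-0.     0.002 -1.   ] y [ 0.252 -0.968 -0.002] F [ 0.7  0.7 -0.2] 85.72029605281494
```

```bash
python3 drive.py '[[[0, 0, -0.18], [445, -220, 60], 70], [[0, 0, -0.18], [445, -220, 60], 70], [[0, 0, -0.18], [445, -220, 60], 70], [[0, 0, -0.18], [445, -220, 60], 70], [[0, 0, -0.18], [445, -220, 60], 70], [[0, 0, -0.18], [445, -220, 60], 70], [[0, 0, -0.18], [445, -220, 60], 70], [[0, 0, -0.18], [445, -220, 60], 70], [[0, 0, -0.18], [445, -220, 60], 70], [[0, 0, -0.18], [445, -220, 60], 70]]' 30; python3 drive.py '[[[0, 0, 0], [0, 0, 1], 70], [[0, 0, 0], [0, 0, 1], 70], [[0, 0, 0], [0, 0, 1], 70]]'; python3 -c "
from h import *
rel([538.6,-302.5,40],np.radians(115))"
```

```text
time_s: 1.1
ee_pos: [539.9, -302.5, 178.7]
eef_rot: [0.976, 0.216, -0.0, -0.0]
contact_force: [0.1, -0.5, 0.2]
opening: 70.0
grasp_force: 0.0
time_s: 1.4
ee_pos: [537.9, -305.1, 177.8]
eef_rot: [0.977, 0.215, -0.001, 0.0]
contact_force: [-0.8, -1.3, 0.5]
opening: 69.8
grasp_force: 0.0
rv [2.000e-03 0.000e+00 3.139e+00]
rv [-0.     0.002 -0.003]
d [  2.   -2.  137.8] pos [ 537.9 -305.1  177.8] z [-0.002 -0.    -1.   ] y [ 0.42  -0.908 -0.   ] F [-0.8 -1.3  0.5] 69.83089323720563
```

```bash
python3 drive.py '[[[0, 0, 0], [2, -2, 50], 60], [[0, 0, 0], [2, -2, 100], 60], [[0, 0, 0], [2, -2, 140], 60], [[0, 0, 0], [2, -2, 160], 60], [[0, 0, 0], [2, -2, 165], 60], [[0, 0, 0], [2, -2, 165], 60], [[0, 0, 0], [2, -2, 168], 60], [[0, 0, 0], [2, -2, 168], 60]]'; python3 -c "
from h import *
for i in range(3): s=ctrl.get_state();print(s['ee_pos'],s['time_s'],s['contact_force'])
grab('side','s1',(190,270,120,90));s=ctrl.get_state();print(s['ee_pos'],s['time_s'])"
```

```text
time_s: 2.2
ee_pos: [540.8, -302.4, 11.8]
eef_rot: [0.977, 0.215, 0.001, 0.001]
contact_force: [0.0, -0.0, -0.6]
opening: 59.7
grasp_force: 0.0
[ 540.84215888 -302.35168142   11.8426684 ] 2.2 [ 0.00769689 -0.00734437 -0.62828538]
[ 540.84215888 -302.35168142   11.8426684 ] 2.2 [ 0.00769689 -0.00734437 -0.62828538]
[ 540.84215888 -302.35168142   11.8426684 ] 2.2 [ 0.00769689 -0.00734437 -0.62828538]
[ 540.81972551 -302.13457735   11.82695639] 2.25
```

View pics/s1.png

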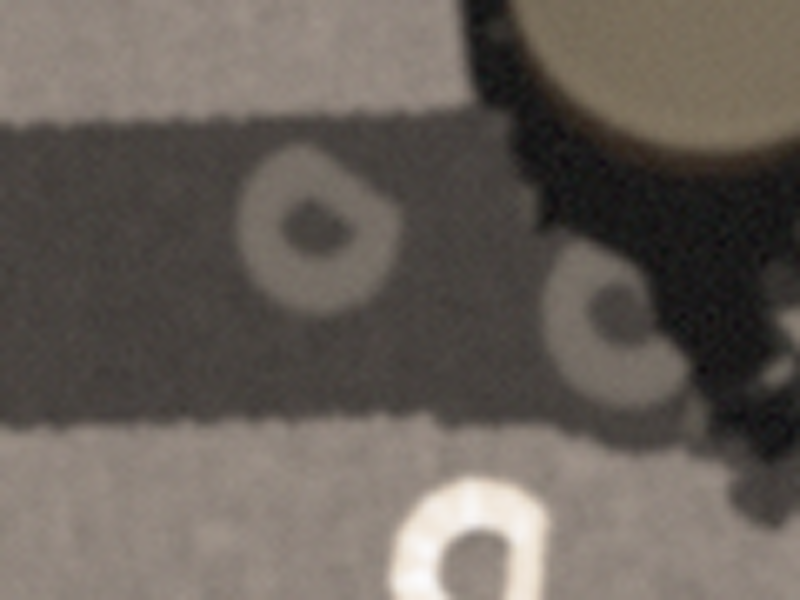

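```bash
python3 drive.py '[[[0, 0, 0], [0, 0, 2], 60], [[0, 0, 0], [0, 0, 4], 60], [[0, 0, 0], [0, 0, 4], 38], [[0, 0, 0], [0, 0, 4], 38], [[0, 0, 0], [0, 0, 4], 38], [[0, 0, 0], [0, 0, 4], 38], [[0, 0, 0], [0, 0, 4], 38]]' 30;python3 -c "
from h import *
s=ctrl.get_state();print(s['contact_force'],s['ee_pos'])"
```

```text
time_s: 2.95
ee_pos: [540.0, -301.3, 6.6]
eef_rot: [0.976, 0.216, -0.0, 0.0]
contact_force: [-2.2, 0.3, 4.7]
opening: 43.1
grasp_force: 30.9
[-2.17766432  0.29446041  4.74449379] [ 540.0279175  -301.26252944    6.576475  ]
```

```bash
python3 drive.py '[[[0, 0, 0], [0, 0, -50], 38], [[0, 0, 0], [0, 0, -100], 38], [[0, 0, 0], [0, 0, -130], 38], [[0, 0, 0], [0, 0, -130], 38]]';python3 -c "
from h import *
rel([531,49,108],np.radians(124))"
```

```text
time_s: 3.35
ee_pos: [543.5, -302.7, 141.4]
eef_rot: [0.976, 0.216, 0.004, 0.003]
contact_force: [0.4, -1.0, -0.4]
opening: 43.1
grasp_force: 31.0
rv [-0.007 -0.012  2.983]
rv [ 0.008 -0.005 -0.159]
d [ 136.6 -324.5   31.7] pos [ 543.5 -302.7  141.4] z [ 0.008 -0.004 -1.   ] y [ 0.421 -0.907  0.008] F [ 0.4 -1.  -0.4] 43.0839767813001
```

```bash
python3 drive.py '[[[0, 0, -0.16], [136, -325, 0], 38], [[0, 0, -0.16], [136, -325, 0], 38], [[0, 0, -0.16], [136, -325, 0], 38], [[0, 0, -0.16], [136, -325, 0], 38], [[0, 0, -0.16], [136, -325, 0], 38], [[0, 0, -0.16], [136, -325, 0], 38], [[0, 0, -0.16], [136, -325, 0], 38], [[0, 0, -0.16], [136, -325, 25], 38], [[0, 0, -0.16], [136, -325, 25], 38], [[0, 0, -0.16], [136, -325, 25], 38]]';python3 -c "
from h import *
rel([531,49,108],np.radians(124))
for n in('top','side'):
    u=px(n,[531,49,90]).astype(int);print(n,u);grab(n,n+'2',(int(u[0]-32),int(u[1]-28),64,56),6)
a,b=[cv2.imread('pics/%s2.png'%n) for n in('top','side')];cv2.imwrite('pics/c4.png',np.hstack([a,b]))"
```

```text
time_s: 4.35
ee_pos: [525.4, 49.9, 110.1]
eef_rot: [0.956, 0.293, -0.002, -0.0]
contact_force: [-0.6, -0.2, -0.4]
opening: 42.9
grasp_force: 31.0
rv [-4.000e-03 -2.000e-03 -3.141e+00]
rv [-0.001  0.003  0.001]
d [4.2 3.9 2.1] pos [525.4  49.9 110.1] z [-0.003 -0.001 -1.   ] y [ 0.56  -0.828 -0.001] F [-0.6 -0.2 -0.4] 42.865823193931845
top [228 187]
side [244 149]
```

View pics/c4.png

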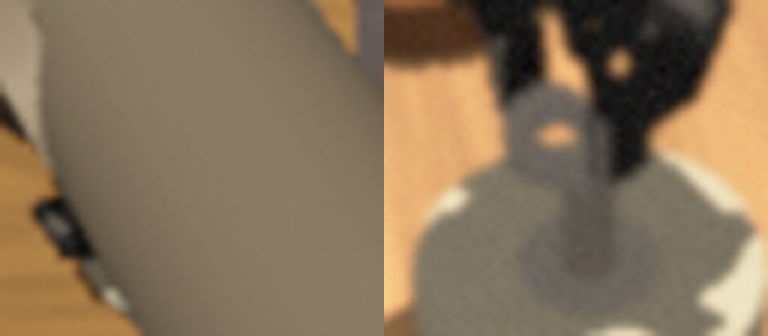

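```bash
python3 drive.py '[[[0, 0, 0], [0, 0, 0], 38], [[0, 0, 0], [0, 0, 0], 38]]'; python3 -c "
from fit import *
s=ctrl.get_state();p=s['ee_pos'];print(p)
im=viewer.grab_frame('side')[...,::-1]
o=px('side',[531,49,90]).astype(int)-[32,28]
print('tcp-z108',(px('side',[p[0],p[1],p[2]+2])-o)*6)
print('spindle tip',(px('side',[531,49,90])-o)*6,'foot',(px('side',[531,49,40])-o)*6)
cv2.imwrite('pics/c5.png',cv2.resize(im[o[1]:o[1]+50,o[0]:o[0]+50],None,fx=12,fy=12,interpolation=cv2.INTER_CUBIC))"
```

```text
time_s: 4.65
ee_pos: [527.0, 49.7, 111.8]
eef_rot: [0.956, 0.292, 0.0, 0.0]
contact_force: [0.8, 0.9, -0.8]
opening: 43.0
grasp_force: 31.0
[526.97936971  49.65534726 111.79789191]
tcp-z108 [185.1460612  123.96410057]
spindle tip [197.39308095 170.56380056] foot [199.37359949 262.23212198]
```

View pics/c5.png

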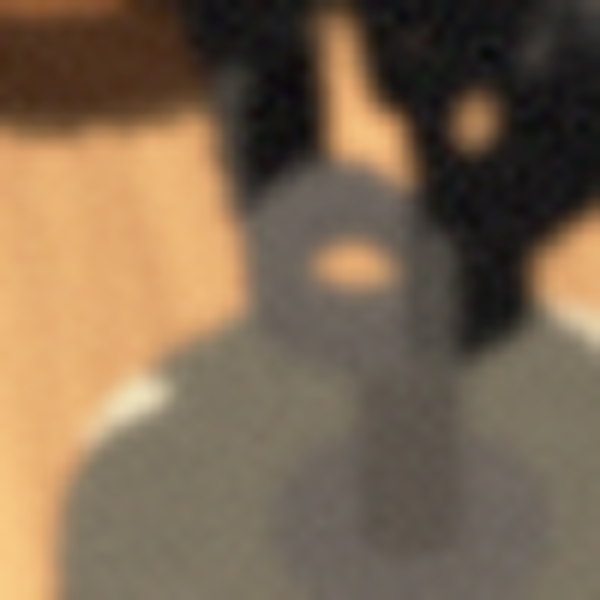

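```bash
cat > m2.py <<'E'
from fit import *
from scipy.optimize import least_squares
from shapely import geometry
E
cat > m2.py <<'E'
from fit import *
import sys
from scipy.optimize import least_squares
o=px('side',[531,49,90]).astype(int)-[32,28]
def feat(x,y,yaw,z0):
    po=(x,y,yaw); P=poly12(22,15); i=D(11,7)
    h=np.r_[pj('side',P,z0,po,o),pj('side',P,z0+12,po,o)]+.5
    a,b=[np.float32((pj('side',i,z,po,o)+.5)*12) for z in(z0,z0+12)]
    _,q=cv2.intersectConvexConvex(a,b); q=q[:,0]
    return np.r_[h[:,0].min()*12,h[:,1].min()*12,q.min(0),q.max(0)]
def solve(obs,z0,yaw=np.radians(34),g=(525,49)):
    r=least_squares(lambda p:feat(p[0],p[1],yaw,z0)-obs,g,diff_step=1e-3,loss='soft_l1',f_scale=5);return r.x,r.fun.round(1)
if __name__=="__main__":
    for z0 in(103,105,107): print(z0,*solve(np.array([250,160,308,238,398,290.]),z0))
    # spindle apparent: sides x at row ~ y=450
    for x,y in((531,49),(533.5,48),(533.5,46)):
        f=(pj('side',np.c_[np.cos(aa),np.sin(aa)]*10,40,(x,y,0),o)+.5)*12; t=(pj('side',np.c_[np.cos(aa),np.sin(aa)]*8,90,(x,y,0),o)+.5)*12
        print(x,y,'foot xr',f[:,0].min(),f[:,0].max(),'ymax',f[:,1].max(),'tip y',t[:,1].min(),t[:,1].max(),'tip x',t[:,0].min(),t[:,0].max())
E
python3 m2.py
```

```text
103 [524.91298932  51.62460797] [-12.6  -1.3   6.4  11.6   0.7  -4.4]
105 [524.58366734  49.50476637] [-13.1  -1.5   6.2  11.8   0.8  -4.1]
107 [524.25523105  47.38802554] [-13.6  -1.7   5.9  11.9   0.9  -3.8]
531 49 foot xr 353.3258112694954 456.1430483054975 ymax 568.5592835199202 tip y 316.75379625777464 377.88282099416085 tip x 357.6671868631761 443.88717844561336
533.5 48 foot xr 366.8723610859937 469.7218095385615 ymax 570.5357071391143 tip y 318.6979685776198 379.8758441432825 tip x 371.86808129895064 458.11638769277374
533.5 46 foot xr 368.62573353906475 471.6249211208333 ymax 578.0968283155369 tip y 326.13197864159883 387.49791630907623 tip x 373.71372664572743 460.09366856416455
```

```bash
python3 drive.py '[[[0, 0, 0], [9.5, 1.2, 0], 38], [[0, 0, 0], [9.5, 1.2, 8], 38], [[0, 0, 0], [9.5, 1.2, 12], 38], [[0, 0, 0], [9.5, 1.2, 14], 38], [[0, 0, 0], [9.5, 1.2, 16], 38], [[0, 0, 0], [9.5, 1.2, 17], 38], [[0, 0, 0], [9.5, 1.2, 18], 38], [[0, 0, 0], [9.5, 1.2, 18], 38]]'
```

```text
time_s: 5.5
ee_pos: [534.9, 55.4, 95.0]
eef_rot: [0.956, 0.293, -0.0, 0.001]
contact_force: [-6.4, -0.6, 18.8]
opening: 43.1
grasp_force: 33.3
```

```bash
python3 -c "
from fit import *
s=ctrl.get_state();print(s['ee_pos'],s['contact_force'],s['wrist_torque'])
im=viewer.grab_frame('side')[...,::-1]; t=viewer.grab_frame('top')[...,::-1];cv2.imwrite('pics/t6raw.png',t);
o=px('side',[531,49,90]).astype(int)-[32,28]
cv2.imwrite('pics/c6.png',cv2.resize(im[o[1]:o[1]+50,o[0]:o[0]+50],None,fx=12,fy=12,interpolation=cv2.INTER_CUBIC))"
```

```text
[534.91879555  55.41029793  95.04551776] [-6.42130993 -0.6499695  18.76353196] [-0.35494778  1.40296336 -0.10670659]
```

View pics/c6.png

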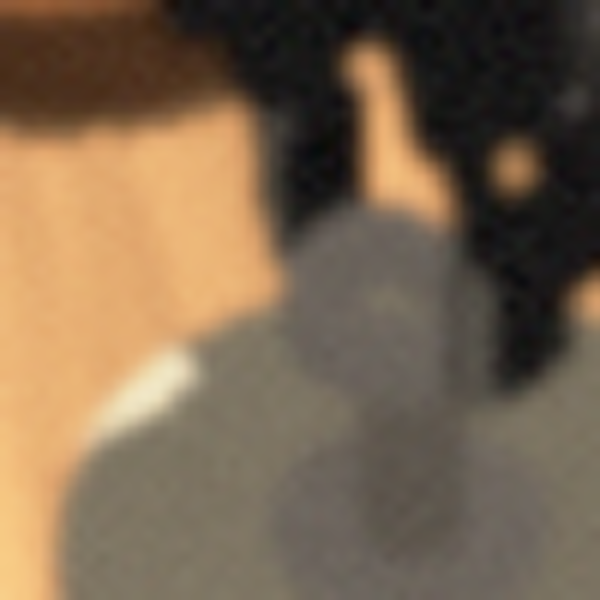

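```bash
python3 drive.py '[[[0, 0, 0], [0, 0, -8], 38], [[0, 0, 0], [1, 4, -8], 38], [[0, 0, 0], [1, 4, -8], 38], [[0, 0, 0], [1, 4, -4], 38], [[0, 0, 0], [1, 4, -2], 38], [[0, 0, 0], [1, 4, 0], 38], [[0, 0, 0], [1, 4, 1], 38], [[0, 0, 0], [1, 4, 1], 38]]';python3 -c "
from h import *
s=ctrl.get_state();print(s['ee_pos'],s['contact_force'],s['wrist_torque'])"
```

```text
time_s: 6.4
ee_pos: [536.8, 51.6, 92.0]
eef_rot: [0.956, 0.293, -0.001, 0.0]
contact_force: [-4.0, -2.1, 6.4]
opening: 43.2
grasp_force: 32.2
[536.84257067  51.60531204  92.02477901] [-4.0074233  -2.14322012  6.44675574] [-0.51823413  0.89108588 -0.02966279]
```

```bash
python3 drive.py '[[[0, 0, 0], [-1, 0, -1], 38], [[0, 0, 0], [-2, 0, 0], 38], [[0, 0, 0], [-2, 0, 1], 38], [[0, 0, 0], [-2, 0, 2], 38], [[0, 0, 0], [-2, 0, 3], 38], [[0, 0, 0], [-2, 0, 3], 38]]';python3 -c "
from h import *
s=ctrl.get_state();print(s['ee_pos'],s['contact_force'],s['wrist_torque'])"
```

```text
time_s: 7.0
ee_pos: [536.1, 51.1, 89.0]
eef_rot: [0.956, 0.293, -0.0, -0.0]
contact_force: [-1.1, -0.6, -0.9]
opening: 43.7
grasp_force: 31.6
[536.09186568  51.13406945  88.95126778] [-1.12481957 -0.58950305 -0.89004873] [-0.18965974  0.26250506 -0.0614415 ]
```

```bash
python3 drive.py '[[[0, 0, 0], [0, 0, 4], 38], [[0, 0, 0], [0, 0, 8], 38], [[0, 0, 0], [0, 0, 12], 38], [[0, 0, 0], [0, 0, 12], 38]]';python3 -c "
from h import *
s=ctrl.get_state();print(s['ee_pos'],s['contact_force'],s['wrist_torque'])"
```

```text
time_s: 7.4
ee_pos: [536.0, 51.1, 76.5]
eef_rot: [0.956, 0.293, -0.0, -0.0]
contact_force: [-2.3, -1.5, -2.5]
opening: 43.2
grasp_force: 31.5
[535.97186648  51.10638755  76.47250673] [-2.33029031 -1.53328207 -2.4826636 ] [-0.28147439  0.28840574  0.00168537]
```

Sliding freely on the spindle. Continue with a tiny -x relief.

```bash
python3 drive.py '[[[0, 0, 0], [-0.4, 0, 6], 38], [[0, 0, 0], [-0.4, 0, 12], 38], [[0, 0, 0], [-0.4, 0, 18], 38], [[0, 0, 0], [-0.4, 0, 23], 38], [[0, 0, 0], [-0.4, 0, 26], 38], [[0, 0, 0], [-0.4, 0, 28], 38], [[0, 0, 0], [-0.4, 0, 28], 38]]';python3 -c "
from h import *
s=ctrl.get_state();print(s['ee_pos'],s['contact_force'],s['wrist_torque'])"
```

```text
time_s: 8.1
ee_pos: [536.0, 51.1, 49.0]
eef_rot: [0.956, 0.293, -0.0, -0.0]
contact_force: [-1.6, -0.5, -0.9]
opening: 43.3
grasp_force: 31.5
[535.96342051  51.06157696  48.95011096] [-1.61328137 -0.47638746 -0.90865843] [-0.18768329  0.31803135 -0.06401792]
```

```bash
python3 drive.py '[[[0, 0, 0], [0, 0, 1.5], 38], [[0, 0, 0], [0, 0, 1.5], 60], [[0, 0, 0], [0, 0, 1.5], 60], [[0, 0, 0], [0, 0, 1.5], 60], [[0, 0, 0], [0, 0, -30], 60], [[0, 0, 0], [0, 0, -80], 60], [[0, 0, 0], [0, 0, -120], 60], [[0, 0, 0], [0, 0, -120], 60]]';python3 -c "
from h import *
rel([485.5,-358.5,130],np.radians(90-17))
print('to sp3');rel([460.5,-262.2,170],np.radians(90+43))"
```

```text
time_s: 8.9
ee_pos: [540.5, 52.3, 175.3]
eef_rot: [0.956, 0.293, 0.005, 0.001]
contact_force: [1.2, -0.3, -0.4]
opening: 60.0
grasp_force: 0.0
rv [ 1.40e-02  1.00e-03 -2.25e+00]
rv [ 0.001 -0.012  0.892]
d [-276.2  309.1   44.5] pos [540.5  52.3 175.3] z [ 0.011  0.001 -1.   ] y [ 0.561 -0.828  0.006] F [ 1.2 -0.3 -0.4] 60.014437469583726
to sp3
rv [-0.014 -0.01   2.986]
rv [ 0.007 -0.009 -0.155]
d [-242.5  215.5    4.3] pos [540.5  52.3 175.3] z [ 0.011  0.001 -1.   ] y [ 0.561 -0.828  0.006] F [ 1.2 -0.3 -0.4] 60.014437469583726
```

```bash
cat > look.py <<'E'
from fit import *
import sys
tag=sys.argv[1]
ims={}
for n in("top","side"):
    ims[n]=np.ascontiguousarray(viewer.grab_frame(n)[...,::-1]); cv2.imwrite(f"pics/{tag}{n}.png",ims[n])
for g,yw in(((485.6,-362),-.28),((460.6,-262.5),.74)):
    for n in ims:
        x,f=fit_sp(n,ims[n],g,yaw=yw); print(n,x.round(2),np.degrees(x[2]).round(1),round(f,3))
E
python3 look.py a; python3 -c "
from h import *
im=cv2.imread('pics/aside.png');u=px('side',[532,50,60]).astype(int);cv2.imwrite('pics/c7.png',cv2.resize(im[u[1]-30:u[1]+25,u[0]-35:u[0]+35],None,fx=9,fy=9,interpolation=cv2.INTER_CUBIC))"
```

```text
top [ 4.860e+02 -3.645e+02 -2.900e-01] -16.4 0.957
side [ 4.8622e+02 -3.5840e+02 -3.4000e-01] -19.3 0.967
top [ 460.45 -265.41    0.74] 42.5 0.979
side [ 460.42 -258.62    0.69] 39.6 0.941
```

View pics/c7.png

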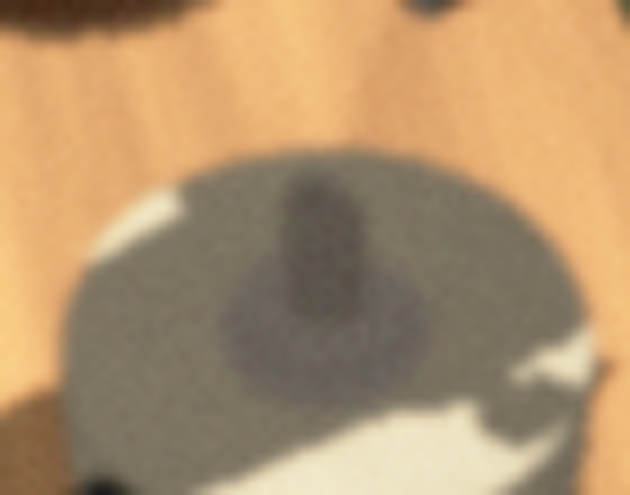

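```bash
python3 -c "
from h import *
rel([460.8,-264.5,170],np.radians(90+42.5))"
```

```text
rv [-0.004 -0.004  2.994]
rv [ 0.002 -0.002 -0.147]
d [-240.   218.6    0.6] pos [537.1  51.  170.7] z [ 0.003 -0.    -1.   ] y [ 0.56  -0.828  0.002] F [ 0.4 -1.  -0.6] 60.52705162509894
```

```bash
python3 drive.py '[[[0, 0, -0.147], [-240, 219, 0], 60], [[0, 0, -0.147], [-240, 219, 0], 60], [[0, 0, -0.147], [-240, 219, 0], 60], [[0, 0, -0.147], [-240, 219, 0], 60], [[0, 0, -0.147], [-240, 219, 0], 60], [[0, 0, -0.147], [-240, 219, 0], 60], [[0, 0, -0.147], [-240, 219, 0], 60], [[0, 0, -0.147], [-240, 219, 60], 60], [[0, 0, -0.147], [-240, 219, 60], 60], [[0, 0, -0.147], [-240, 219, 60], 60]]';python3 drive.py '[[[0, 0, 0], [0, 0, 0], 60], [[0, 0, 0], [0, 0, 0], 60], [[0, 0, 0], [0, 0, 0], 60]]'; python3 -c "
from h import *
rel([460.8,-264.5,8],np.radians(90+42.5))"
```

```text
time_s: 10.0
ee_pos: [457.7, -262.9, 106.5]
eef_rot: [0.932, 0.363, -0.002, -0.003]
contact_force: [0.8, 0.2, -0.5]
opening: 59.7
grasp_force: 0.0
time_s: 10.3
ee_pos: [461.2, -264.8, 110.7]
eef_rot: [0.932, 0.363, 0.001, 0.001]
contact_force: [-0.5, 0.4, -0.7]
opening: 60.1
grasp_force: 0.0
rv [ 1.00e-03  4.00e-03 -3.14e+00]
rv [ 0.003 -0.001  0.001]
d [ -0.2  -0.8 102.7] pos [ 461.2 -264.8  110.7] z [ 0.002 -0.001 -1.   ] y [ 0.677 -0.736  0.003] F [-0.5  0.4 -0.7] 60.05717714799979
```

```bash
python3 drive.py '[[[0, 0, 0], [0, 0, 50], 60], [[0, 0, 0], [0, 0, 85], 60], [[0, 0, 0], [0, 0, 98], 60], [[0, 0, 0], [0, 0, 101.5], 60], [[0, 0, 0], [0, 0, 101.5], 60], [[0, 0, 0], [0, 0, 101.5], 38], [[0, 0, 0], [0, 0, 101.5], 38], [[0, 0, 0], [0, 0, 101.5], 38], [[0, 0, 0], [0, 0, 101.5], 38], [[0, 0, 0], [0, 0, 101.5], 38]]' 30;python3 drive.py '[[[0, 0, 0], [0, 0, -50], 38], [[0, 0, 0], [0, 0, -100], 38], [[0, 0, 0], [0, 0, -120], 38], [[0, 0, 0], [0, 0, -120], 38], [[0, 0, 0], [0, 0, -120], 38]]'; python3 -c "
from h import *
rel([533.5,49.5,118],np.radians(124))"
```

```text
time_s: 11.3
ee_pos: [461.4, -265.5, 9.8]
eef_rot: [0.932, 0.362, 0.001, 0.001]
contact_force: [-1.0, 0.5, 6.7]
opening: 42.9
grasp_force: 30.7
time_s: 11.8
ee_pos: [460.0, -265.5, 128.7]
eef_rot: [0.932, 0.362, 0.0, 0.001]
contact_force: [-0.8, 0.2, 0.2]
opening: 43.0
grasp_force: 31.3
rv [-0.     0.003 -2.994]
rv [0.002 0.    0.148]
d [ 266.9 -182.8   10.2] pos [ 460.  -265.5  128.7] z [ 0.001 -0.002 -1.   ] y [ 0.675 -0.738  0.002] F [-0.8  0.2  0.2] 43.01195414518443
```

```bash
python3 drive.py '[[[0, 0, 0.148], [267, -183, 0], 38], [[0, 0, 0.148], [267, -183, 0], 38], [[0, 0, 0.148], [267, -183, 0], 38], [[0, 0, 0.148], [267, -183, 0], 38], [[0, 0, 0.148], [267, -183, 0], 38], [[0, 0, 0.148], [267, -183, 0], 38], [[0, 0, 0.148], [267, -183, 0], 38], [[0, 0, 0.148], [267, -183, 10], 38], [[0, 0, 0.148], [267, -183, 10], 38], [[0, 0, 0.148], [267, -183, 10], 38]]';python3 drive.py '[[[0, 0, 0], [0, 0, 0], 38], [[0, 0, 0], [0, 0, 0], 38], [[0, 0, 0], [0, 0, 0], 38]]'; python3 -c "
from h import *
rel([534,49.5,104],np.radians(124))
im=viewer.grab_frame('side')[...,::-1]
o=px('side',[531,49,90]).astype(int)-[32,28]
cv2.imwrite('pics/c8.png',cv2.resize(im[o[1]:o[1]+50,o[0]:o[0]+50],None,fx=12,fy=12,interpolation=cv2.INTER_CUBIC))"
```

```text
time_s: 12.8
ee_pos: [531.9, 48.7, 116.4]
eef_rot: [0.956, 0.292, -0.002, 0.0]
contact_force: [0.1, -0.4, 0.0]
opening: 43.0
grasp_force: 31.2
time_s: 13.1
ee_pos: [533.3, 49.4, 118.0]
eef_rot: [0.956, 0.292, 0.0, 0.0]
contact_force: [0.1, 0.2, -0.6]
opening: 42.7
grasp_force: 31.2
rv [-0.00e+00 -1.00e-03  3.14e+00]
rv [ 0.    -0.    -0.001]
d [ 0.6  0.3 14. ] pos [533.3  49.4 118. ] z [ 0. -0. -1.] y [ 0.558 -0.83   0.   ] F [ 0.1  0.2 -0.6] 42.669757622266694
```

Don't view; descend with force monitoring.

```bash
python3 drive.py '[[[0, 0, 0], [0.6, 0.3, 10], 38], [[0, 0, 0], [0.6, 0.3, 16], 38], [[0, 0, 0], [0.6, 0.3, 19], 38], [[0, 0, 0], [0.6, 0.3, 20], 38], [[0, 0, 0], [0.6, 0.3, 21], 38], [[0, 0, 0], [0.6, 0.3, 22], 38], [[0, 0, 0], [0.6, 0.3, 22], 38]]';python3 -c "
from h import *
s=ctrl.get_state();print(s['ee_pos'],s['contact_force'],s['wrist_torque'])"
```

```text
time_s: 13.85
ee_pos: [533.4, 49.9, 96.0]
eef_rot: [0.956, 0.292, -0.001, 0.0]
contact_force: [-3.3, -2.6, 4.6]
opening: 42.8
grasp_force: 31.7
[533.38473098  49.91296305  96.02115212] [-3.2612899  -2.57123625  4.60775662] [-0.51194529  0.71415447 -0.02256451]
```

```bash
python3 drive.py '[[[0, 0, 0], [-1, 0, -1], 38], [[0, 0, 0], [-2, 0, 0], 38], [[0, 0, 0], [-2, 0, 2], 38], [[0, 0, 0], [-2, 0, 4], 38], [[0, 0, 0], [-2, 0, 6], 38], [[0, 0, 0], [-2, 0, 6], 38]]';python3 -c "
from h import *
s=ctrl.get_state();print(s['ee_pos'],s['contact_force'],s['wrist_torque'])"
```

```text
time_s: 14.45
ee_pos: [532.0, 49.5, 89.4]
eef_rot: [0.956, 0.293, -0.0, -0.0]
contact_force: [0.4, -0.2, -1.0]
opening: 42.7
grasp_force: 31.2
[532.0159617   49.46654373  89.37039922] [ 0.37779142 -0.21937778 -0.99402667] [-0.12314136  0.02319097 -0.02345793]
```

```bash
python3 drive.py '[[[0, 0, 0], [0, 0, 6], 38], [[0, 0, 0], [0, 0, 12], 38], [[0, 0, 0], [0, 0, 18], 38], [[0, 0, 0], [0, 0, 23], 38], [[0, 0, 0], [0, 0, 25], 38], [[0, 0, 0], [0, 0, 26], 38], [[0, 0, 0], [0, 0, 27], 38], [[0, 0, 0], [0, 0, 27], 38]]';python3 -c "
from h import *
s=ctrl.get_state();print(s['ee_pos'],s['contact_force'],s['wrist_torque'])"
```

```text
time_s: 15.25
ee_pos: [532.2, 49.4, 62.8]
eef_rot: [0.956, 0.293, 0.0, 0.0]
contact_force: [0.2, -0.4, -1.5]
opening: 42.9
grasp_force: 31.2
[532.22871689  49.40590761  62.82436648] [ 0.2277266  -0.38248167 -1.4605693 ] [-0.08603007  0.01933552 -0.04624961]
```

Push on down gently to confirm the stack height by contact, then release.

```bash
python3 drive.py '[[[0, 0, 0], [0, 0, 1], 38], [[0, 0, 0], [0, 0, 2], 38], [[0, 0, 0], [0, 0, 3], 38], [[0, 0, 0], [0, 0, 3], 38]]';python3 drive.py '[[[0, 0, 0], [0, 0, 0], 60], [[0, 0, 0], [0, 0, 0], 60], [[0, 0, 0], [0, 0, 0], 60], [[0, 0, 0], [0, 0, -30], 60], [[0, 0, 0], [0, 0, -80], 60], [[0, 0, 0], [0, 0, -110], 60], [[0, 0, 0], [0, 0, -110], 60], [[0, 0, 0], [0, 0, -110], 60]]';python3 look.py b; python3 -c "
from h import *
rel([486,-361.5,172],np.radians(90-17.5))"
```

```text
time_s: 15.65
ee_pos: [532.4, 49.4, 61.7]
eef_rot: [0.956, 0.293, 0.0, 0.001]
contact_force: [-5.4, -2.2, 17.1]
opening: 43.1
grasp_force: 33.0
time_s: 16.45
ee_pos: [532.6, 49.1, 170.2]
eef_rot: [0.956, 0.292, 0.001, 0.0]
contact_force: [-0.1, -0.7, -0.5]
opening: 59.8
grasp_force: 0.0
top [ 4.860e+02 -3.645e+02 -2.900e-01] -16.4 0.957
side [ 4.8633e+02 -3.5848e+02 -3.2000e-01] -18.2 0.967
top [ 467.27 -263.09    0.67] 38.5 0.21
side [ 467.66 -266.25    1.08] 61.8 0.226
rv [-0.003 -0.    -2.243]
rv [-0.     0.002  0.899]
d [-267.   315.    -3.3] pos [531.2  49.  168.5] z [-0.002 -0.    -1.   ] y [ 0.559 -0.829 -0.001] F [-0.   0.2 -0.6] 59.99286375646243
```

```bash
python3 drive.py '[[[0, 0, 0.9], [-267, 315, 0], 60], [[0, 0, 0.9], [-267, 315, 0], 60], [[0, 0, 0.9], [-267, 315, 0], 60], [[0, 0, 0.9], [-267, 315, 0], 60], [[0, 0, 0.9], [-267, 315, 0], 60], [[0, 0, 0.9], [-267, 315, 0], 60], [[0, 0, 0.9], [-267, 315, 0], 60], [[0, 0, 0.9], [-267, 315, 0], 60], [[0, 0, 0.9], [-267, 315, 50], 60], [[0, 0, 0.9], [-267, 315, 60], 60]]';python3 drive.py '[[[0, 0, 0], [0, 0, 0], 60], [[0, 0, 0], [0, 0, 0], 60], [[0, 0, 0], [0, 0, 0], 60]]'; python3 -c "
from h import *
rel([486,-361.5,8],np.radians(90-17.5));print(ctrl.get_state()['q'])"
```

```text
time_s: 17.55
ee_pos: [481.8, -362.9, 103.5]
eef_rot: [0.988, -0.155, -0.005, -0.001]
contact_force: [-0.8, 0.6, -0.7]
opening: 60.2
grasp_force: 0.0
time_s: 17.85
ee_pos: [489.0, -359.7, 111.3]
eef_rot: [0.989, -0.151, 0.001, 0.0]
contact_force: [-0.0, -0.2, 0.7]
opening: 60.2
grasp_force: 0.0
rv [ 0.004 -0.    -3.139]
rv [-0.    -0.002  0.002]
d [ -2.6   2.6 103.3] pos [ 489.  -359.7  111.3] z [ 0.002 -0.001 -1.   ] y [-0.299 -0.954 -0.   ] F [-0.  -0.2  0.7] 60.161054077918656
[ 0.85734761  0.56492209 -0.35381795  1.76586808  0.24808942  0.85252354
 -1.48385815]
```

```bash
python3 drive.py '[[[0, 0, 0], [-2, 2, 50], 60], [[0, 0, 0], [-2, 2, 85], 60], [[0, 0, 0], [-2, 2, 98], 60], [[0, 0, 0], [-2, 2, 102], 60], [[0, 0, 0], [-2, 2, 102], 60], [[0, 0, 0], [-2, 2, 102], 38], [[0, 0, 0], [-2, 2, 102], 38], [[0, 0, 0], [-2, 2, 102], 38], [[0, 0, 0], [-2, 2, 102], 38], [[0, 0, 0], [-2, 2, 102], 38]]' 30;python3 drive.py '[[[0, 0, 0], [0, 0, -50], 38], [[0, 0, 0], [0, 0, -100], 38], [[0, 0, 0], [0, 0, -125], 38], [[0, 0, 0], [0, 0, -125], 38], [[0, 0, 0], [0, 0, -125], 38]]'; python3 -c "
from h import *
rel([532.3,49.4,118],np.radians(124))"
```

```text
time_s: 18.85
ee_pos: [486.4, -363.2, 10.2]
eef_rot: [0.988, -0.152, 0.002, 0.001]
contact_force: [-0.9, 0.9, 6.8]
opening: 42.9
grasp_force: 30.7
time_s: 19.35
ee_pos: [484.9, -362.9, 134.1]
eef_rot: [0.988, -0.153, 0.001, 0.001]
contact_force: [-0.6, 0.2, -0.4]
opening: 43.1
grasp_force: 31.1
rv [-2.000e-03 -3.000e-03  2.242e+00]
rv [ 0.002 -0.001 -0.9  ]
d [ -79.3 -407.4   15.4] pos [ 484.9 -362.9  134.1] z [ 0.002 -0.002 -1.   ] y [-0.302 -0.953  0.001] F [-0.6  0.2 -0.4] 43.06454805103503
```

```bash
python3 drive.py '[[[0, 0, -0.9], [-79, -407, 0], 38], [[0, 0, -0.9], [-79, -407, 0], 38], [[0, 0, -0.9], [-79, -407, 0], 38], [[0, 0, -0.9], [-79, -407, 0], 38], [[0, 0, -0.9], [-79, -407, 0], 38], [[0, 0, -0.9], [-79, -407, 0], 38], [[0, 0, -0.9], [-79, -407, 0], 38], [[0, 0, -0.9], [-79, -407, 0], 38], [[0, 0, -0.9], [-79, -407, 14], 38], [[0, 0, -0.9], [-79, -407, 14], 38]]';python3 drive.py '[[[0, 0, 0], [0, 0, 0], 38], [[0, 0, 0], [0, 0, 0], 38], [[0, 0, 0], [0, 0, 0], 38]]'; python3 -c "
from h import *
rel([532.3,49.4,96],np.radians(124))"
```

```text
time_s: 20.35
ee_pos: [529.6, 53.4, 116.4]
eef_rot: [0.955, 0.296, -0.002, -0.002]
contact_force: [-0.0, -0.5, -0.6]
opening: 42.9
grasp_force: 31.1
time_s: 20.65
ee_pos: [532.1, 47.6, 118.7]
eef_rot: [0.957, 0.291, -0.0, 0.0]
contact_force: [-0.9, 0.4, -0.8]
opening: 42.6
grasp_force: 31.1
rv [ 1.000e-03 -1.000e-03  3.139e+00]
rv [ 0.     0.001 -0.002]
d [ 1.2 -1.4 22.7] pos [532.1  47.6 118.7] z [-0.    -0.001 -1.   ] y [ 0.557 -0.83   0.   ] F [-0.9  0.4 -0.8] 42.57564748046015
```

```bash
python3 drive.py '[[[0, 0, 0], [1, -1.2, 10], 38], [[0, 0, 0], [1, -1.2, 16], 38], [[0, 0, 0], [1, -1.2, 19], 38], [[0, 0, 0], [1, -1.2, 20], 38], [[0, 0, 0], [1, -1.2, 21], 38], [[0, 0, 0], [1, -1.2, 22], 38], [[0, 0, 0], [1, -1.2, 23], 38], [[0, 0, 0], [1, -1.2, 23], 38]]';python3 -c "
from h import *
s=ctrl.get_state();print(s['ee_pos'],s['contact_force'],s['wrist_torque'])"
```

```text
time_s: 21.45
ee_pos: [532.8, 50.8, 96.2]
eef_rot: [0.956, 0.292, 0.001, 0.0]
contact_force: [0.7, -2.4, 1.0]
opening: 43.1
grasp_force: 31.3
[532.84559657  50.78466457  96.15826128] [ 0.67509322 -2.38194081  0.98673235] [-0.41447814 -0.29055548  0.02054297]
```

```bash
python3 drive.py '[[[0, 0, 0], [-0.4, 1, 0], 38], [[0, 0, 0], [-0.4, 1, 2], 38], [[0, 0, 0], [-0.4, 1, 4], 38], [[0, 0, 0], [-0.4, 1, 6], 38], [[0, 0, 0], [-0.4, 1, 8], 38], [[0, 0, 0], [-0.4, 1, 8], 38]]';python3 -c "
from h import *
s=ctrl.get_state();print(s['ee_pos'],s['contact_force'],s['wrist_torque'])"
```

```text
time_s: 22.05
ee_pos: [532.5, 50.0, 87.5]
eef_rot: [0.956, 0.293, 0.0, -0.0]
contact_force: [2.7, -0.7, -1.1]
opening: 42.9
grasp_force: 31.1
[532.45478148  50.00576264  87.50329235] [ 2.66029778 -0.69806006 -1.06128984] [-0.15132786 -0.4242541  -0.0415229 ]
```

```bash
python3 drive.py '[[[0, 0, 0], [0.4, 0.5, 3], 38], [[0, 0, 0], [0.4, 0.5, 6], 38], [[0, 0, 0], [0.4, 0.5, 9], 38], [[0, 0, 0], [0.4, 0.5, 11], 38], [[0, 0, 0], [0.4, 0.5, 13], 38], [[0, 0, 0], [0.4, 0.5, 14], 38], [[0, 0, 0], [0.4, 0.5, 14], 38]]';python3 -c "
from h import *
s=ctrl.get_state();print(s['ee_pos'],s['contact_force'],s['wrist_torque'])"
```

```text
time_s: 22.75
ee_pos: [532.7, 49.9, 74.2]
eef_rot: [0.956, 0.293, -0.0, 0.0]
contact_force: [-2.4, -0.3, 5.7]
opening: 43.0
grasp_force: 31.6
[532.70152321  49.87505213  74.1627231 ] [-2.38020797 -0.312829    5.71693308] [-0.10339438  0.46711522  0.0278601 ]
```

```bash
python3 drive.py '[[[0, 0, 0], [0, 0, 0], 60], [[0, 0, 0], [0, 0, 0], 60], [[0, 0, 0], [0, 0, 0], 60], [[0, 0, 0], [0, 0, -30], 60], [[0, 0, 0], [0, 0, -80], 60], [[0, 0, 0], [0, 0, -130], 60], [[0, 0, 0], [0, 0, -130], 60], [[0, 0, 0], [0, 0, -130], 60]]'; cat > hub.py <<'E'
from fit import *
import sys
def hubm(n,p,off,shape,z0=0):
    m=np.zeros((shape[0]*S,shape[1]*S),np.uint8); o=poly12(16,12)
    h=cv2.convexHull(np.float32(np.r_[pj(n,o,z0+6,p,off),pj(n,o,z0+50,p,off),pj(n,np.array([[0,0.]]),z0+63,p,off)]))[:,0]
    fill(m,h,1); return cv2.resize(m.astype(np.float32),(shape[1],shape[0]),interpolation=cv2.INTER_AREA)
def fit_hub(n,im,guess,half=17):
    u=px(n,[*guess,35]); off=np.floor(u-half).astype(int);k=2*half+1
    g=im[off[1]:off[1]+k,off[0]:off[0]+k,2].astype(np.float32)
    def cost(p):
        m=cv2.GaussianBlur(hubm(n,p,off,g.shape),(0,0),.7); sel=cv2.dilate((m>.02).astype(np.uint8),np.ones((7,7)))>0
        return ncc(m[sel],g[sel])
    res=[]
    for a in np.radians(np.arange(-180,180,15)):
        r=differential_evolution(lambda p:cost((p[0],p[1],a)),[(guess[0]-10,guess[0]+10),(guess[1]-10,guess[1]+10)],popsize=6,maxiter=15,seed=1); res.append((round(np.degrees(a)),r.x.round(1),round(-r.fun,4)))
    return sorted(res,key=lambda r:-r[2])
if __name__=="__main__":
    ims={}
    for n in("top","side"):
        ims[n]=np.ascontiguousarray(viewer.grab_frame(n)[...,::-1]); cv2.imwrite(f"pics/d{n}.png",ims[n])
    for n in ims: 
        for r in fit_hub(n,cv2.imread(f"pics/{n}0.png"),(492,276))[:9]: print(n,*r)
    for n in ims:
        x,f=fit_cyl(n,ims[n][...,2],[(68,40),(61,0)],(492,275),45); print(n,x.round(1),round(f,3))
    for n in("side","top"):
        im=ims[n];u=px(n,[492,276,40]).astype(int); cv2.imwrite(f"pics/e{n}.png",cv2.resize(im[u[1]-33:u[1]+33,max(0,u[0]-33):u[0]+33],(396,396),interpolation=cv2.INTER_CUBIC))
    cv2.imwrite("pics/c9.png",cv2.convertScaleAbs(np.hstack([cv2.imread(f"pics/e{n}.png") for n in("side","top")]),alpha=1.8))
E
python3 hub.py
```

```text
time_s: 23.55
ee_pos: [533.9, 49.7, 205.2]
eef_rot: [0.956, 0.292, 0.001, 0.001]
contact_force: [-0.2, 0.3, -0.4]
opening: 59.9
grasp_force: 0.0
top -30 [492.8 278.9] 0.9683
top -15 [492.3 279. ] 0.9676
top 150 [490.2 279.3] 0.9569
top 0 [492.3 278.9] 0.9535
top 165 [490.  278.7] 0.9531
top -180 [490.5 278.8] 0.9518
top 135 [490.5 279.1] 0.9488
top 120 [490.8 279.4] 0.9482
top -45 [491.6 278. ] 0.9471
side -15 [493.7 285.9] 0.8028
side -180 [490.6 286. ] 0.8003
side 0 [494.  285.8] 0.7979
side 165 [492. 286.] 0.7948
side 15 [493.1 286. ] 0.7897
side -165 [491.  285.5] 0.7885
side -30 [492.7 285.5] 0.7856
side 150 [492.7 286. ] 0.7778
side 90 [492.  285.9] 0.7774
top [491.8 275.4] 0.813
side [494.3 276.5] 0.777
```

View pics/c9.png

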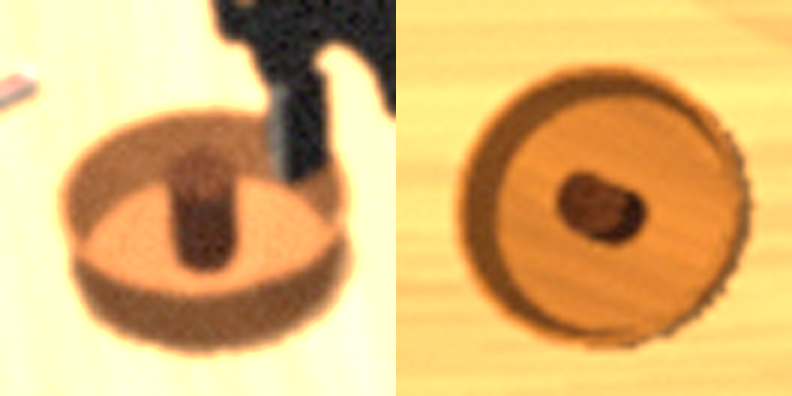

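```bash
python3 - <<'E'
from hub import *
import hub
for f in("top0","dtop"):
    im=cv2.imread(f"pics/{f}.png")
    for ch in(0,1,2):
        u=px("top",[492,276,35]); off=np.floor(u-17).astype(int)
        g=im[off[1]:off[1]+35,off[0]:off[0]+35,ch].astype(np.float32)
        def cost(p):
            m=cv2.GaussianBlur(hubm("top",p,off,g.shape),(0,0),.7); sel=cv2.dilate((m>.02).astype(np.uint8),np.ones((7,7)))>0
            return ncc(m[sel],g[sel])
        o=[]
        for c in(-22,158):
            r=differential_evolution(cost,[(480,505),(265,290),(np.radians(c-50),np.radians(c+50))],popsize=10,maxiter=40,seed=2);o.append((r.x[:2].round(1),np.degrees(r.x[2]).round(1),round(-r.fun,4)))
        print(f,ch,o)
E
```

```text
top0 0 [(array([492.3, 278.6]), np.float64(-21.8), np.float64(0.9442)), (array([490.3, 279. ]), np.float64(180.2), np.float64(0.9273))]
top0 1 [(array([492.1, 278.6]), np.float64(-23.5), np.float64(0.9757)), (array([490.2, 279.4]), np.float64(176.3), np.float64(0.9589))]
top0 2 [(array([492.4, 279.5]), np.float64(-21.0), np.float64(0.9692)), (array([490. , 279.5]), np.float64(147.1), np.float64(0.9565))]
dtop 0 [(array([492.3, 278.2]), np.float64(-20.0), np.float64(0.9452)), (array([490.2, 279.5]), np.float64(132.3), np.float64(0.9297))]
dtop 1 [(array([492.4, 278.2]), np.float64(-24.7), np.float64(0.9767)), (array([490.4, 279.4]), np.float64(174.4), np.float64(0.9585))]
dtop 2 [(array([492. , 278.8]), np.float64(-23.5), np.float64(0.9723)), (array([490.2, 279.5]), np.float64(157.7), np.float64(0.9558))]
```

```bash
python3 -c "
from h import *
rel([493,278.5,140],np.radians(68));print(ctrl.get_state()['q'])"
```

```text
rv [-2.000e-03  0.000e+00 -2.164e+00]
rv [0.    0.002 0.977]
d [  95.9 -211.8   62.8] pos [532.1  49.3 202.8] z [-0.002 -0.    -1.   ] y [ 0.559 -0.829 -0.001] F [-0.  -0.3 -0.3] 59.96338515882231
[ 0.43950605  0.39059759 -0.71609742  1.86925883  0.30270172  0.99452231
 -1.38437988]
```

```bash
python3 drive.py '[[[0, 0, -1.4], [96, -212, 0], 60], [[0, 0, -1.4], [96, -212, 0], 60], [[0, 0, -1.4], [96, -212, 0], 60], [[0, 0, -1.4], [96, -212, 0], 60], [[0, 0, -1.4], [96, -212, 0], 60], [[0, 0, -1.4], [96, -212, 0], 60], [[0, 0, -1.4], [96, -212, 0], 60], [[0, 0, -1.4], [96, -212, 0], 60], [[0, 0, -1.4], [96, -212, 0], 60], [[0, 0, -1.4], [96, -212, 0], 60]]' 60; python3 drive.py '[[[0, 0, -0.764], [0, 0, 60], 60], [[0, 0, -0.764], [0, 0, 60], 60], [[0, 0, -0.764], [0, 0, 60], 60], [[0, 0, -0.764], [0, 0, 60], 60], [[0, 0, -0.764], [0, 0, 60], 60], [[0, 0, -0.764], [0, 0, 60], 60], [[0, 0, -0.764], [0, 0, 60], 60], [[0, 0, -0.764], [0, 0, 60], 60]]';python3 -c "
from h import *
rel([493,278.5,28],np.radians(68));print(ctrl.get_state()['q'])"
```

```text
time_s: 24.65
ee_pos: [492.7, 278.7, 201.6]
eef_rot: [0.541, 0.841, -0.001, -0.001]
contact_force: [0.6, 0.3, -0.4]
opening: 60.1
grasp_force: 0.0
time_s: 25.45
ee_pos: [493.5, 279.1, 143.2]
eef_rot: [0.192, 0.981, -0.0, -0.001]
contact_force: [-0.0, -0.4, -0.8]
opening: 59.6
grasp_force: 0.0
rv [-0.001 -0.001 -0.002]
rv [-1.000e-03  1.000e-03  3.139e+00]
d [ 1.000e-01 -7.000e-01  1.152e+02] pos [493.5 279.1 143.2] z [-0.001 -0.    -1.   ] y [ 0.377  0.926 -0.001] F [-0.  -0.4 -0.8] 59.55735175278815
[ 0.25425151  0.74565302 -1.14395604  1.83008237  0.7680858   1.09368485
  0.00391105]
```

```bash
python3 drive.py '[[[0, 0, 0], [0, 0, 50], 60], [[0, 0, 0], [0, 0, 70], 60], [[0, 0, 0], [0, 0, 85], 60], [[0, 0, 0], [0, 0, 100], 60], [[0, 0, 0], [0, 0, 112], 60], [[0, 0, 0], [0, 0, 112], 60]]';python3 drive.py '[[[0, 0, 0], [0, 0, 0], 25], [[0, 0, 0], [0, 0, 0], 25], [[0, 0, 0], [0, 0, 0], 25], [[0, 0, 0], [0, 0, 0], 25], [[0, 0, 0], [0, 0, 0], 25]]' 60; python3 drive.py '[[[0, 0, 0], [0, 0, -20], 25], [[0, 0, 0], [0, 0, -70], 25], [[0, 0, 0], [0, 0, -120], 25], [[0, 0, 0], [0, 0, -140], 25], [[0, 0, 0], [0, 0, -140], 25]]';python3 -c "
from h import *
rel([532.6,49.8,170],np.radians(124))"
```

```text
time_s: 26.05
ee_pos: [493.4, 278.9, 30.6]
eef_rot: [0.191, 0.982, -0.001, -0.001]
contact_force: [0.1, 0.0, 0.2]
opening: 59.7
grasp_force: 0.0
time_s: 26.55
ee_pos: [494.6, 279.9, 33.0]
eef_rot: [0.191, 0.982, 0.001, 0.001]
contact_force: [-0.1, 0.6, 6.3]
opening: 30.4
grasp_force: 60.2
time_s: 27.05
ee_pos: [495.5, 280.3, 174.7]
eef_rot: [0.191, 0.982, 0.001, 0.002]
contact_force: [0.2, -0.2, -2.2]
opening: 30.6
grasp_force: 60.3
rv [ 0.002  0.005 -0.978]
rv [ 6.000e-03 -2.000e-03  2.164e+00]
d [-120.8 -199.8    4.5] pos [495.5 280.3 174.7] z [ 0.005  0.002 -1.   ] y [0.375 0.927 0.004] F [ 0.2 -0.2 -2.2] 30.582407283936085
```

```bash
python3 drive.py '[[[0, 0, -0.978], [-121, -200, 0], 25], [[0, 0, -0.978], [-121, -200, 0], 25], [[0, 0, -0.978], [-121, -200, 0], 25], [[0, 0, -0.978], [-121, -200, 0], 25], [[0, 0, -0.978], [-121, -200, 0], 25], [[0, 0, -0.978], [-121, -200, 0], 25], [[0, 0, -0.978], [-121, -200, 0], 25], [[0, 0, -0.978], [-121, -200, 0], 25], [[0, 0, -0.978], [-121, -200, 0], 25]]';python3 drive.py '[[[0, 0, 0], [0, 0, 10], 25], [[0, 0, 0], [0, 0, 20], 25], [[0, 0, 0], [0, 0, 30], 25], [[0, 0, 0], [0, 0, 36], 25], [[0, 0, 0], [0, 0, 36], 25], [[0, 0, 0], [0, 0, 36], 25]]'; python3 -c "
from h import *
rel([532.6,49.8,123],np.radians(124));print(ctrl.get_state()['wrist_torque'])"
```

```text
time_s: 27.95
ee_pos: [530.3, 48.3, 170.3]
eef_rot: [-0.292, 0.956, 0.0, -0.001]
contact_force: [-0.3, 0.3, -2.1]
opening: 30.3
grasp_force: 60.4
time_s: 28.55
ee_pos: [531.3, 48.7, 135.8]
eef_rot: [-0.293, 0.956, 0.0, -0.0]
contact_force: [-0.1, 0.7, -2.6]
opening: 30.3
grasp_force: 60.4
rv [0.    0.    0.001]
rv [-0.     0.    -3.141]
d [-1.7  0.2 12.8] pos [531.3  48.7 135.8] z [-0.  0. -1.] y [-0.56   0.829  0.   ] F [-0.1  0.7 -2.6] 30.293232236592566
[0.01536083 0.01567011 0.03411531]
```

```bash
python3 drive.py '[[[0, 0, 0], [-1.5, 0.2, 4], 25], [[0, 0, 0], [-1.5, 0.2, 7], 25], [[0, 0, 0], [-1.5, 0.2, 9], 25], [[0, 0, 0], [-1.5, 0.2, 11], 25], [[0, 0, 0], [-1.5, 0.2, 13], 25], [[0, 0, 0], [-1.5, 0.2, 14], 25], [[0, 0, 0], [-1.5, 0.2, 15], 25], [[0, 0, 0], [-1.5, 0.2, 15], 25]]';python3 -c "
from h import *
s=ctrl.get_state();print(s['ee_pos'],s['contact_force'],s['wrist_torque'])"
```

```text
time_s: 29.35
ee_pos: [532.3, 49.4, 120.7]
eef_rot: [-0.293, 0.956, 0.0, -0.0]
contact_force: [-0.0, -0.4, -2.2]
opening: 30.8
grasp_force: 60.4
[532.3477342   49.43875662 120.71204291] [-0.0043189  -0.44217312 -2.23641698] [ 0.03944055  0.0022928  -0.06196207]
```

No contact; bowl underside is ~88–90. Continue.

```bash
python3 drive.py '[[[0, 0, 0], [0, 0, 1], 25], [[0, 0, 0], [0, 0, 2], 25], [[0, 0, 0], [0, 0, 3], 25], [[0, 0, 0], [0, 0, 4], 25], [[0, 0, 0], [0, 0, 5], 25], [[0, 0, 0], [0, 0, 6], 25], [[0, 0, 0], [0, 0, 6], 25]]';python3 -c "
from h import *
s=ctrl.get_state();print(s['ee_pos'],s['contact_force'],s['wrist_torque'])"
```

```text
time_s: 30.05
ee_pos: [532.5, 49.6, 114.7]
eef_rot: [-0.293, 0.956, 0.0, 0.0]
contact_force: [2.0, 0.3, -2.3]
opening: 30.5
grasp_force: 60.4
[532.48514733  49.56370091 114.73760488] [ 1.95208001  0.33026863 -2.34271393] [ 0.0913995  -0.17052944  0.00396499]
```

```bash
python3 drive.py '[[[0, 0, 0], [-0.4, 0, 2], 25], [[0, 0, 0], [-0.4, 0, 4], 25], [[0, 0, 0], [-0.4, 0, 5], 25], [[0, 0, 0], [-0.4, 0, 6], 25], [[0, 0, 0], [-0.4, 0, 7], 25], [[0, 0, 0], [-0.4, 0, 7], 25]]';python3 -c "
from h import *
s=ctrl.get_state();print(s['ee_pos'],s['contact_force'],s['wrist_torque'])"
```

```text
time_s: 30.65
ee_pos: [532.8, 49.8, 109.0]
eef_rot: [-0.293, 0.956, -0.0, 0.0]
contact_force: [-3.4, -2.0, 7.9]
opening: 30.6
grasp_force: 61.6
[532.80617185  49.83352429 108.97962815] [-3.37179711 -1.96533773  7.86158454] [-0.36993949  0.73793018 -0.0029281 ]
```

```bash
python3 drive.py '[[[0, 0, 0], [0, 0, 0], 55], [[0, 0, 0], [0, 0, 0], 60], [[0, 0, 0], [0, 0, 0], 60], [[0, 0, 0], [0, 0, -20], 60], [[0, 0, 0], [0, 0, -70], 60], [[0, 0, 0], [0, 0, -110], 60], [[0, 0, 0], [0, 0, -110], 60], [[0, 0, 0], [0, 0, -110], 60]]'; python3 - <<'E'
from fit import *
for n in("top","side"):
    im=np.ascontiguousarray(viewer.grab_frame(n)[...,::-1]); cv2.imwrite(f"pics/f{n}.png",im)
    im=cv2.imread(f"pics/{n}0.png")
    u=px(n,[640,-202,31]).astype(int); o=u-30; c=im[o[1]:o[1]+60,o[0]:o[0]+60].astype(float)
    mat=np.median(c[40:60,0:12].reshape(-1,3),0); print(n,mat)
    c2=np.clip(c.mean(2),0,255)
    cv2.imwrite(f"pics/g{n}.png",cv2.resize(c.astype(np.uint8),(396,396),interpolation=cv2.INTER_CUBIC)); print(o)
cv2.imwrite("pics/c10.png",np.hstack([cv2.imread(f"pics/g{n}.png") for n in("side","top")]))
E
```

```text
time_s: 31.45
ee_pos: [533.2, 49.6, 218.5]
eef_rot: [-0.293, 0.956, -0.001, 0.001]
contact_force: [0.6, 0.2, -0.6]
opening: 60.1
grasp_force: 0.0
top [81. 87. 96.]
[286 122]
side [104. 112. 121.]
[292 222]
```

View pics/c10.png

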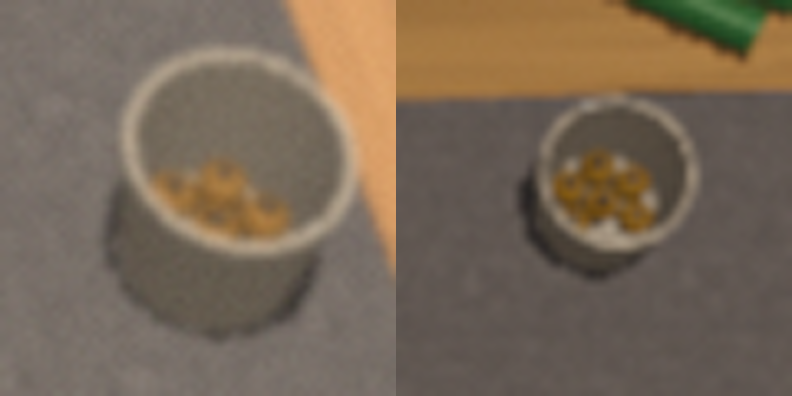

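```bash
python3 - <<'E'
from h import *
print(w("top",319.3,147.6,62),w("side",327.8,244.2,62))
c=CAL["side"];t=CAL["top"]
# bias at z0 using coaster etc
s=ctrl.get_state();print(s["ee_pos"],s["q"])
for P in((640,-203,31),): rel([640,-203,150],np.radians(90+np.degrees(np.arctan2(-203,640))))
E
```

```text
[ 644.91238878 -204.80932384   62.        ] [ 645.58074659 -202.06985014   62.        ]
[532.13878308  49.13538961 216.67705714] [ 0.85598419  0.80129638 -1.46890559  1.84619711  0.83232695  1.30987345
  1.31800625]
rv [-0.001 -0.002  0.901]
rv [ 2.00e-03 -1.00e-03 -2.24e+00]
d [  51.6 -269.3   66.7] pos [532.1  49.1 216.7] z [-0.001 -0.001 -1.   ] y [-0.56   0.829  0.   ] F [-0.4  0.4 -0.2] 59.74415515899779
```

```bash
cat > kin.py <<'E'
import numpy as np, itertools
from scipy.spatial.transform import Rotation as R
from scipy.optimize import least_squares
DATA=[([1.57921822,.50187321,-.42677616,1.55142659,.22081684,1.13831121,-.21025487],[163.6,-628.4,238.3],[.99189,.12709,0,-.001]),
([.85734761,.56492209,-.35381795,1.76586808,.24808942,.85252354,-1.48385815],[489,-359.7,111.3],[.989,-.151,.001,0]),
([.43950605,.39059759,-.71609742,1.86925883,.30270172,.99452231,-1.38437988],[532.1,49.3,202.8],[.956,.2925,0,0]),
([.25425151,.74565302,-1.14395604,1.83008237,.7680858,1.09368485,.00391105],[493.5,279.1,143.2],[.192,.981,0,-.001]),
([.85598419,.80129638,-1.46890559,1.84619711,.83232695,1.30987345,1.31800625],[532.1,49.1,216.7],[-.293,.956,-.001,.001])]
def fk(q,L,sg,off7):
    q=np.array(q)*sg; d1,l1,l2,lt,a1,a2=L[:6]
    p=np.zeros(3);r=R.identity()
    def tr(v): nonlocal p; p=p+r.apply(v)
    r=R.from_euler('z',q[0]);tr([0,0,d1]);r=r*R.from_euler('y',q[1]);tr([0,0,l1]);r=r*R.from_euler('z',q[2]);tr([a1,0,0]);r=r*R.from_euler('y',q[3])
    tr([-a1+0*a2,0,0]);r=r*R.from_euler('z',q[4]);tr([0,0,l2]);tr([a2,0,0]);r=r*R.from_euler('y',q[5]);r=r*R.from_euler('z',q[6]+off7);tr([0,0,lt]);return p,r
def res(v,sg):
    e=[]
    for q,p,o in DATA:
        P,r=fk(q,v[:6],sg,v[6]); e+=list((P-p)/10)+list((r.inv()*R.from_quat(o)).as_rotvec()*30)
    return np.array(e)
if __name__=="__main__":
    best=[]
    for s in itertools.product((1,-1),repeat=4):
        for s4 in itertools.product((1,-1),repeat=3):
            sg=np.array([s[0],s4[0],s[1],s4[1],s[2],s4[2],s[3]])
            if sg[1]<0: continue
            for o in(0,np.pi/2,np.pi,-np.pi/2):
                r=least_squares(res,[330,350,350,250,0,0,o],args=(sg,),max_nfev=40); best.append((r.cost,sg,r.x.round(3)))
    best.sort(key=lambda b:b[0])
    for b in best[:4]: print(b)
E
python3 kin.py
```

```text
(np.float64(5.607516104129324), array([-1,  1, -1,  1, -1,  1, -1]), array([-468.804,  542.326,  468.954, -444.368,  -10.631,   12.619,
          1.571]))
(np.float64(5.607516104130214), array([-1,  1, -1,  1, -1,  1, -1]), array([-468.803,  542.326,  468.954, -444.366,  -10.631,   12.619,
          1.571]))
(np.float64(5.6075161041315535), array([-1,  1, -1,  1, -1,  1, -1]), array([-468.819,  542.326,  468.954, -444.382,  -10.631,   12.619,
          1.571]))
(np.float64(5.607516104133424), array([-1,  1, -1,  1, -1,  1, -1]), array([-468.821,  542.326,  468.954, -444.384,  -10.631,   12.619,
          1.571]))
```

```bash
python3 drive.py '[[[0, -0.3, 0], [83, -173, -40], 60], [[0, -0.6, 0], [83, -173, -40], 60], [[0, -0.6, 0], [83, -173, -40], 60], [[0, -0.6, 0], [83, -173, -40], 60], [[0, -0.6, 0], [83, -173, -40], 60], [[0, -0.6, 0], [83, -173, -40], 60], [[0, -0.6, 0], [83, -173, -40], 60], [[0, -0.6, 0], [83, -173, -40], 60], [[0, -0.6, 0], [83, -173, -40], 60]]'; python3 - <<'E'
from kin import *
import kin
from plant import ctrl, viewer
s=ctrl.get_state(); kin.DATA.append((list(s["q"]),list(s["ee_pos"]),list(s["eef_rot"])));print(s["q"],s["ee_pos"],s["eef_rot"])
sg=np.array([-1,1,-1,1,-1,1,-1])
r=least_squares(res,[330,540,470,340,0,0,1.571],args=(sg,));print(r.cost,r.x.round(3));print(r.fun.reshape(-1,6).round(2))
E
```

```text
time_s: 32.45
ee_pos: [560.9, -137.6, 257.8]
eef_rot: [-0.282, 0.913, 0.087, 0.282]
contact_force: [0.7, 0.8, 0.4]
opening: 60.2
grasp_force: 0.0
[ 1.62017943  0.74182216 -1.5211346   2.01574273  0.4715523   0.67550828
  2.14270073] [ 560.88620733 -137.61606904  257.78033864] [-0.28159756  0.91295961  0.08704553  0.28218902]
5.628704548026462 [345.754 543.567 473.189 363.75  -10.961  18.846   1.571]
[[ 1.88  0.5  -0.09  0.    0.01  0.01]
 [ 0.7   1.77  0.25  0.01 -0.01 -0.  ]
 [-0.76  1.29  0.19 -0.02  0.05 -0.  ]
 [ 0.52 -0.06 -0.01 -0.01  0.03  0.01]
 [ 0.66 -0.81 -0.38  0.08 -0.09 -0.02]
 [-0.   -0.02  0.05  0.    0.    0.01]]
```

```bash
cat > kin2.py <<'E'
from kin import DATA,np,R,least_squares
sg=np.array([-1,1,-1,1,-1,1,-1])
DATA=DATA+[([1.62017943,.74182216,-1.5211346,2.01574273,.4715523,.67550828,2.14270073],[560.886,-137.616,257.78],[-.28159756,.91295961,.08704553,.28218902])]
def fk(q,v):
    q=np.array(q)*sg; d1,l1,l2,lt,b1,b2,b3,a1,a2=v
    p=np.zeros(3);r=R.identity()
    for i,(ax,t) in enumerate(zip('zyzyzyz',([0,0,d1],[0,b1,l1],[a1,0,0],[-a1,b2,0],[0,0,l2],[a2,b3,0],[0,0,lt]))):
        r=r*R.from_euler(ax,q[i]+(np.pi/2 if i==6 else 0)); p=p+r.apply(t)
    return p,r
def res(v):
    e=[]
    for q,p,o in DATA: e+=list((fk(q,v)[0]-p)/3)
    return np.array(e+list(np.array(v[4:])/100))
V=least_squares(res,[345,543,473,363,0,0,0,0,0]).x
LO=np.array([-2.88,-.31,-1.54,.2,-1.41,.19,-2.57]);HI=np.array([2.88,2.03,1.56,2.42,4.55,2.02,2.57])
def ik(p,Rm,q0):
    t=R.from_matrix(Rm)
    def f(q):
        P,r=fk(q,V); return np.r_[(P-p)/10,(t.inv()*r).as_rotvec()*10,.003*(q-q0)]
    r=least_squares(f,np.clip(q0,LO+.03,HI-.03),bounds=(LO+.02,HI-.02),max_nfev=60); return r.x,np.abs(r.fun[:6]).max()
if __name__=="__main__":
    print(V.round(1)); print((res(V)[:-5]*3).round(1))
E
python3 kin2.py
```

```text
[ 3.464e+02  5.059e+02  4.708e+02  3.512e+02 -1.480e+01 -1.160e+01
 -5.000e-01 -1.000e-01 -0.000e+00]
[-0. -0. -0.  0. -0.  0. -0.  0.  0.  0. -0.  0.  0.  0.  0. -0.  0. -0.]
```

```bash
cat > plan.py <<'E'
from kin2 import *
import sys
C=np.array([645.5,-203,0]); B=np.array([532.5,49.8,0]); Z=np.array([0,0,1.]); h=38
def graspR(psi,al,s):
    u=np.array([np.cos(psi),np.sin(psi),0]); z=-np.cos(al)*Z+np.sin(al)*u; y=s*np.array([-np.sin(psi),np.cos(psi),0]); return np.c_[np.cross(y,z),y,z]
G=8  # grasp point behind tcp put on cup axis
def tcp_from(base,Rc,Rg):  # base pos of cup, cup rotation Rc (world), Rg tool at grasp
    Rt=Rc@Rg; return base+Rc@(Z*h)+Rt[:,2]*G, Rt
def pour(th,beta,naz,Rg,rad=42,zl=128):
    n=np.array([np.cos(naz),np.sin(naz),0]); d=np.cross(n,Z)  # rotation by th about n tips Z toward d
    Rc=R.from_rotvec(n*th).as_matrix()@R.from_rotvec(Z*beta).as_matrix()
    rim0=R.from_rotvec(n*th).apply(62*Z+33.5*d)   # rim pivot relative to base
    P=B-rad*d+Z*(zl+62*max(np.cos(th),0)); return tcp_from(P-rim0,Rc,Rg)
if __name__=="__main__":
    qc=np.array([1.62,.742,-1.521,2.016,.472,.676,2.143]); rng=np.random.default_rng(0)
    seeds=[qc]+[LO+(HI-LO)*rng.random(7) for _ in range(5)]
    out=[]
    for al in np.radians([40,55]):
      for psi in np.radians(np.arange(-100,81,30)):
        for s in(1,-1):
          Rg=graspR(psi,al,s); p,Rt=tcp_from(C,np.eye(3),Rg)
          gs=[x for x in (ik(p,Rt,q) for q in seeds) if x[1]<.2]
          if not gs: continue
          qg=min(gs,key=lambda x:np.abs(x[0]-qc).max())[0]
          for beta in np.radians(np.arange(-120,121,40)):
            for naz in np.radians(np.arange(0,360,30)):
              q=qg; ok=True; mv=0
              for th in np.radians([115,80,40,0]):
                p,Rt=pour(th,beta,naz,Rg); b=p-107*Rt[:,2]
                if th>1.3 and b[2]<170 and np.hypot(*(b-B)[:2])<115: ok=False;break
                qn,e=ik(p,Rt,q)
                if e>.2: ok=False;break
                if th<2: mv=max(mv,np.abs(qn-q).max())
                q=qn
              if ok: out.append((mv+np.abs(q-qg).max(),np.degrees([al,psi]).round(),s,np.degrees([beta,naz]).round(),qg.round(2),q.round(2)))
    out.sort(key=lambda o:o[0]); print(len(out))
    for o in out[:14]: print(round(o[0],2),*o[1:])
E
time timeout 550 python3 plan.py
```

```text
218
1.04 [40. 80.] -1 [ 40. 180.] [ 0.49  0.95  0.12  1.43 -0.79  1.22  0.86] [ 0.45  0.7  -0.23  1.59 -0.35  1.38  0.91]
1.07 [  55. -100.] 1 [ 0. 30.] [-0.38  1.04  0.36  1.54  0.68  1.07 -0.8 ] [-0.71  0.77  0.06  1.63  0.55  1.54 -1.08]
1.09 [55. 80.] -1 [ 40. 180.] [ 0.58  1.09  0.1   1.32 -0.91  1.44  0.95] [ 0.51  0.86 -0.26  1.46 -0.42  1.58  0.95]
1.11 [55. 80.] 1 [ 40. 210.] [ 0.46  1.11  0.31  1.32 -1.06  1.53 -2.12] [ 0.    0.96  0.52  1.38 -0.86  1.85 -1.89]
1.2 [55. 50.] -1 [ 40. 150.] [ 0.7   0.93 -0.01  1.73 -1.25  1.03  0.99] [ 0.54  0.65 -0.06  1.88 -0.81  1.3   1.  ]
1.23 [40. 50.] -1 [ 40. 180.] [ 0.59  0.81  0.    1.75 -1.05  0.83  0.73] [ 0.52  0.56 -0.17  1.84 -0.62  1.12  0.75]
1.26 [  55. -100.] 1 [0. 0.] [-0.38  1.04  0.36  1.54  0.68  1.07 -0.8 ] [-0.76  0.83  0.18  1.53  0.5   1.54 -0.98]
1.28 [40. 80.] 1 [ 80. 210.] [ 0.32  0.99  0.41  1.44 -1.    1.35 -2.17] [-0.31  0.98  0.74  1.29 -0.58  1.81 -1.45]
1.28 [40. 50.] -1 [ 40. 150.] [ 0.59  0.81  0.    1.75 -1.05  0.83  0.73] [ 0.06  0.54  0.42  1.95 -0.88  1.26  1.  ]
1.29 [  40. -100.] 1 [0. 0.] [-0.33  0.93  0.4   1.6   0.47  0.89 -0.57] [-0.75  0.68  0.24  1.64  0.37  1.33 -0.88]
1.29 [  40. -100.] 1 [-40.   0.] [-0.33  0.93  0.4   1.6   0.47  0.89 -0.57] [-0.6   0.83  0.33  1.39  0.02  1.61 -1.17]
1.31 [  40. -100.] 1 [ 0. 30.] [-0.33  0.93  0.4   1.6   0.47  0.89 -0.57] [-0.41  0.63 -0.25  1.73  0.6   1.42 -1.12]
1.32 [  40. -100.] -1 [  0. 330.] [ 0.58  1.2  -1.04  1.56  1.53  1.67  2.11] [-0.02  0.87 -0.81  1.53  0.94  1.7   1.9 ]
1.32 [  40. -100.] -1 [-40.   0.] [ 0.58  1.2  -1.04  1.56  1.53  1.67  2.11] [ 0.11  1.01 -0.92  1.35  0.69  1.86  1.39]
real	4m35.858s
user	4m36.141s
sys	0m0.144s
```

```bash
sed -i 's/\[40,55\]/[50,60]/; s/b=p-107\*Rt\[:,2\]/b=p-107*Rt[:,2]; dd=np.cross([np.cos(naz),np.sin(naz),0],Z)/; s/if th>1.3 and b\[2\]<170.*$/if th>1.9 and Rt[:,2]@dd<-.25: ok=False;break\n                if th>1.3 and b[2]<165 and np.hypot(*(b-B)[:2])<115: ok=False;break/' plan.py; time timeout 570 python3 plan.py
```

```text
0
real	0m19.839s
user	0m20.259s
sys	0m0.099s
```

```bash
cat > plan2.py <<'E'
from plan import *
qc=np.array([1.62,.742,-1.521,2.016,.472,.676,2.143]); rng=np.random.default_rng(1)
seeds=[np.array(q) for q in([.49,.95,.12,1.43,-.79,1.22,.86],[-.38,1.04,.36,1.54,.68,1.07,-.8],[.6,1.2,-1,1.56,1.53,1.67,2.1],[0,.8,0,1.8,1.5,.8,0],[0,.8,0,1.8,-1.2,.8,0],[0,.8,0,1.8,3.1,.8,0],[.5,.8,-.8,2,2.5,1.2,0],[-.5,.8,.8,2,0,1.2,1])]
out=[]
for al in np.radians([60]):
  for z_d in (0,):
    for beta in np.radians(np.arange(0,360,30)):
      for s in (1,-1):
        Rg=graspR(0,al,s)   # psi absorbed in beta
        for naz in np.radians(np.arange(0,360,30)):
          p,Rt=pour(np.radians(112),beta,naz,Rg); d=np.cross([np.cos(naz),np.sin(naz),0],Z); zd=Rt[:,2]@d
          if zd<-.55: continue
          es=[ik(p,Rt,q) for q in seeds]; m=min(es,key=lambda e:e[1])
          out.append((m[1],round(zd,2),round(Rt[2,2],2),np.degrees([beta,naz]).round(),s,m[0].round(2)))
out.sort(key=lambda o:o[0])
for o in out[:25]: print(round(o[0],2),*o[1:])
E
time timeout 570 python3 plan2.py
```

```text
0.0 -0.46 0.19 [330. 150.] 1 [-0.78  1.1  -0.01  2.07  1.34  1.76  0.31]
0.0 -0.18 0.88 [270. 150.] 1 [-0.99  1.8   0.55  1.72  1.09  2.   -0.32]
0.0 -0.18 0.88 [ 30. 330.] -1 [-1.11  1.91  0.65  1.75  1.33  1.98 -0.55]
0.0 -0.18 0.88 [  0. 300.] -1 [-1.03  1.81  0.61  1.62  1.26  1.99 -0.03]
0.0 -0.18 0.88 [90. 30.] -1 [ 0.69  1.8  -0.59  1.72 -1.26  2.    0.51]
0.0 -0.18 0.88 [  0. 240.] 1 [ 0.77  1.81 -0.65  1.64 -1.39  1.99  0.21]
0.0 -0.3 0.59 [60. 30.] -1 [ 0.83  1.54 -0.46  2.   -1.39  1.69  0.22]
0.0 -0.18 0.88 [300. 180.] 1 [-0.99  1.9   0.61  1.79  1.24  1.96 -0.81]
0.0 -0.18 0.88 [330. 210.] 1 [ 0.88  1.96 -0.77  1.73 -1.39  1.94  0.72]
0.0 -0.46 0.19 [270.  90.] 1 [-0.94  1.4   0.67  1.35  0.36  1.96  1.12]
0.0 -0.46 0.19 [ 90. 270.] 1 [ 0.83  1.16 -0.4   1.94 -1.39  1.41  0.21]
0.0 -0.3 0.59 [270. 120.] 1 [-0.88  1.44  0.28  1.67  0.98  2.    0.35]
0.0 -0.3 0.59 [ 60. 270.] 1 [ 0.67  1.44 -0.36  1.68 -1.37  1.86  0.  ]
0.0 -0.46 0.19 [240. 240.] -1 [-0.61  1.22  0.03  1.45  1.07  1.99  0.1 ]
0.0 -0.18 0.88 [60.  0.] -1 [ 0.69  1.91 -0.7   1.76 -1.39  1.98  0.99]
0.0 -0.46 0.19 [210. 210.] -1 [-0.85  1.55  0.91  1.14  0.29  1.98  0.67]
0.0 -0.3 0.59 [240.  90.] 1 [-1.06  1.7   0.82  1.38  0.48  2.    1.04]
0.0 -0.3 0.59 [300. 270.] -1 [-0.83  1.43  0.26  1.6   1.26  2.    0.11]
0.0 -0.3 0.59 [30.  0.] -1 [-1.18  1.97  0.63  2.16  1.67  1.97 -1.46]
0.0 -0.3 0.59 [120.  90.] 1 [ 0.7   1.53 -0.54  1.45 -0.79  2.    2.41]
0.0 -0.18 0.88 [ 60. 300.] -1 [ 0.68  1.85 -0.82  1.3  -1.02  2.    2.31]
0.0 -0.3 0.59 [120.  90.] -1 [ 0.7   1.53 -0.54  1.45 -0.79  2.   -0.73]
0.0 -0.3 0.59 [ 90. 300.] 1 [ 0.56  1.49 -0.41  1.38 -1.12  2.   -0.41]
0.0 -0.3 0.59 [240.  90.] -1 [-1.08  1.72  0.85  1.38  0.46  1.99 -2.08]
0.0 -0.3 0.59 [330. 180.] 1 [-0.87  1.58  0.3   2.13  1.61  2.   -0.59]
real	1m46.306s
user	1m46.767s
sys	0m0.105s
```

```bash
cat > go.py <<'E'
from plan import *
from plant import ctrl, viewer
AL,PSI,S_,BETA,NAZ=np.radians(55),np.radians(80),-1,np.radians(40),np.radians(180)
Rg=graspR(PSI,AL,S_)
def rel2(p,Rt):
    s=ctrl.get_state(); r=R.from_quat(s["eef_rot"]); v=(r.inv()*R.from_matrix(Rt)).as_rotvec(); d=r.inv().apply(p-s["ee_pos"])
    print("row",v.round(3),d.round(1),"| pos",s["ee_pos"].round(1),"err",np.linalg.norm(p-s["ee_pos"]).round(1),"F",s["contact_force"].round(1),"q",s["q"].round(2),"open",round(s["opening"],1),"grip",round(s["grasp_force"],1)); return v,d,s
E
python3 - <<'E'
from go import *
p,Rt=tcp_from(C,np.eye(3),Rg); print("grasp",p,Rt.round(2))
pp=p-120*Rt[:,2]+[0,0,80]
v,d,s=rel2(pp,Rt)
q=s["q"];r0=R.from_quat(s["eef_rot"])
for t in np.linspace(0,1,9)[1:]:
    q,e=ik(s["ee_pos"]+t*(pp-s["ee_pos"]),(r0*R.from_rotvec(v*t)).as_matrix(),q); print(t,q.round(2),round(e,2))
for t in(.5,1): q,e=ik(pp+t*(p-pp),Rt,q);print(q.round(2),round(e,2))
q,e=ik(p+[0,0,150],Rt,q);print(q.round(2),round(e,2))
for th in np.radians([0,30,60,90,115]):
    P,T=pour(th,BETA,NAZ,Rg,zl=132); q,e=ik(P,T,q); print(np.degrees(th),q.round(2),round(e,2),P.round(),T[:,2].round(2))
E
```

```text
grasp [ 646.63795408 -196.54634173   33.41138851] [[ 0.1   0.98  0.14]
 [ 0.56 -0.17  0.81]
 [ 0.82  0.   -0.57]]
row [-0.444  0.734  2.435] [  68.2 -167.4   44.9] | pos [ 560.9 -137.6  257.8] err 186.2 F [0.7 0.8 0.4] q [ 1.62  0.74 -1.52  2.02  0.47  0.68  2.14] open 60.2 grip 0.0
0.125 [ 1.51  0.72 -1.4   1.9   0.38  0.8   1.94] 0.0
0.25 [ 1.41  0.77 -1.31  1.77  0.35  0.95  1.7 ] 0.0
0.375 [ 1.33  0.84 -1.23  1.64  0.32  1.09  1.46] 0.0
0.5 [ 1.27  0.91 -1.16  1.51  0.27  1.21  1.24] 0.0
0.625 [ 1.23  0.98 -1.09  1.39  0.2   1.32  1.03] 0.0
0.75 [ 1.19  1.04 -1.02  1.28  0.11  1.4   0.81] 0.0
0.875 [ 1.18  1.1  -0.96  1.19  0.02  1.46  0.59] 0.0
1.0 [ 1.18  1.15 -0.91  1.13 -0.08  1.49  0.36] 0.0
[ 1.14  1.2  -0.86  1.23 -0.08  1.34  0.41] 0.0
[ 1.09  1.26 -0.81  1.29 -0.1   1.2   0.46] 0.0
[ 1.12  1.07 -0.88  1.32 -0.17  1.31  0.35] 0.0
0.0 [ 0.9   1.08 -0.95  1.45  0.03  1.53  0.54] 0.0 [529. -20. 165.] [-0.41  0.71 -0.57]
29.999999999999996 [ 0.79  0.89 -1.    1.52  0.32  1.49  0.15] 0.0 [529. -31. 175.] [-0.41  0.33 -0.85]
59.99999999999999 [ 0.49  0.77 -0.85  1.56  0.55  1.54 -0.21] 0.0 [529. -31. 173.] [-0.41 -0.14 -0.9 ]
90.0 [ 0.12  0.85 -0.66  1.53  0.76  1.73 -0.58] 0.0 [529. -21. 160.] [-0.41 -0.57 -0.71]
115.0 [-0.15  0.98 -0.45  1.44  0.84  1.95 -0.78] 0.0 [529.  -6. 169.] [-0.41 -0.82 -0.4 ]
```

```bash
python3 drive.py '[[[-0.44, 0.73, 2.43], [68, -167, 45], 85], [[-0.44, 0.73, 2.43], [68, -167, 45], 85], [[-0.44, 0.73, 2.43], [68, -167, 45], 85], [[-0.44, 0.73, 2.43], [68, -167, 45], 85], [[-0.44, 0.73, 2.43], [68, -167, 45], 85], [[-0.44, 0.73, 2.43], [68, -167, 45], 85], [[-0.44, 0.73, 2.43], [68, -167, 45], 85], [[-0.44, 0.73, 2.43], [68, -167, 45], 85], [[-0.44, 0.73, 2.43], [68, -167, 45], 85], [[-0.44, 0.73, 2.43], [68, -167, 45], 85]]' 40; cat > pre.py <<'E'
from go import *
import sys
k=float(sys.argv[1]);z=float(sys.argv[2])
p,Rt=tcp_from(C,np.eye(3),Rg); rel2(p-k*Rt[:,2]+[0,0,z],Rt)
E
python3 pre.py 120 80
```

```text
time_s: 33.45
ee_pos: [630.3, -292.9, 182.9]
eef_rot: [0.334, 0.893, 0.298, -0.06]
contact_force: [0.6, 0.1, 0.5]
opening: 84.9
grasp_force: 0.0
row [-0.184  0.308  1.015] [ 0.1 -1.1  0.2] | pos [ 630.3 -292.9  182.9] err 1.1 F [0.6 0.1 0.5] q [ 1.13  0.98 -0.9   1.25  0.13  1.34  1.26] open 84.9 grip 0.0
```

```bash
python3 drive.py '[[[-0.184, 0.308, 1.015], [0, 0, 0], 85], [[-0.184, 0.308, 1.015], [0, 0, 0], 85], [[-0.184, 0.308, 1.015], [0, 0, 0], 85], [[-0.184, 0.308, 1.015], [0, 0, 0], 85], [[-0.184, 0.308, 1.015], [0, 0, 0], 85], [[-0.184, 0.308, 1.015], [0, 0, 0], 85], [[-0.184, 0.308, 1.015], [0, 0, 0], 85], [[-0.184, 0.308, 1.015], [0, 0, 0], 85], [[-0.184, 0.308, 1.015], [0, 0, 0], 85]]'; python3 pre.py 120 20; python3 pre.py 0 0; python3 -c "
from h import *
a=viewer.grab_frame('side')[...,::-1][180:300,230:390];cv2.imwrite('pics/c11.png',cv2.resize(a,(800,600),interpolation=cv2.INTER_CUBIC))"
```

```text
time_s: 34.35
ee_pos: [629.1, -294.4, 181.9]
eef_rot: [0.678, 0.572, 0.354, -0.295]
contact_force: [-0.3, 0.5, 0.4]
opening: 85.1
grasp_force: 0.0
row [-0.     0.001  0.006] [-48.2  -0.   35.2] | pos [ 629.1 -294.4  181.9] err 59.7 F [-0.3  0.5  0.4] q [ 1.11  1.09 -0.73  1.14 -0.23  1.5   0.46] open 85.1 grip 0.0
row [-0.     0.001  0.006] [-6.440e+01 -1.000e-01  1.667e+02] | pos [ 629.1 -294.4  181.9] err 178.7 F [-0.3  0.5  0.4] q [ 1.11  1.09 -0.73  1.14 -0.23  1.5   0.46] open 85.1 grip 0.0
```

```bash
python3 drive.py '[[[0, 0, 0], [-40, 0, 20], 85], [[0, 0, 0], [-64, 0, 47], 85], [[0, 0, 0], [-64, 0, 70], 85], [[0, 0, 0], [-64, 0, 90], 85], [[0, 0, 0], [-64, 0, 110], 85], [[0, 0, 0], [-64, 0, 125], 85], [[0, 0, 0], [-64, 0, 135], 85], [[0, 0, 0], [-64, 0, 140], 85], [[0, 0, 0], [-64, 0, 140], 85]]'; python3 pre.py 0 0; python3 -c "
from h import *
a=viewer.grab_frame('side')[...,::-1][180:300,230:390];cv2.imwrite('pics/c11.png',cv2.resize(a,(800,600),interpolation=cv2.INTER_CUBIC))"
```

```text
time_s: 35.3
ee_pos: [643.0, -218.7, 49.5]
eef_rot: [0.679, 0.571, 0.354, -0.295]
contact_force: [1.0, -0.0, -0.7]
opening: 84.9
grasp_force: 0.0
row [0.002 0.001 0.004] [-0.3 -0.3 27.6] | pos [ 643.  -218.7   49.5] err 27.6 F [ 1.  -0.  -0.7] q [ 1.06  1.21 -0.71  1.27 -0.2   1.25  0.53] open 84.9 grip 0.0
```

View pics/c11.png

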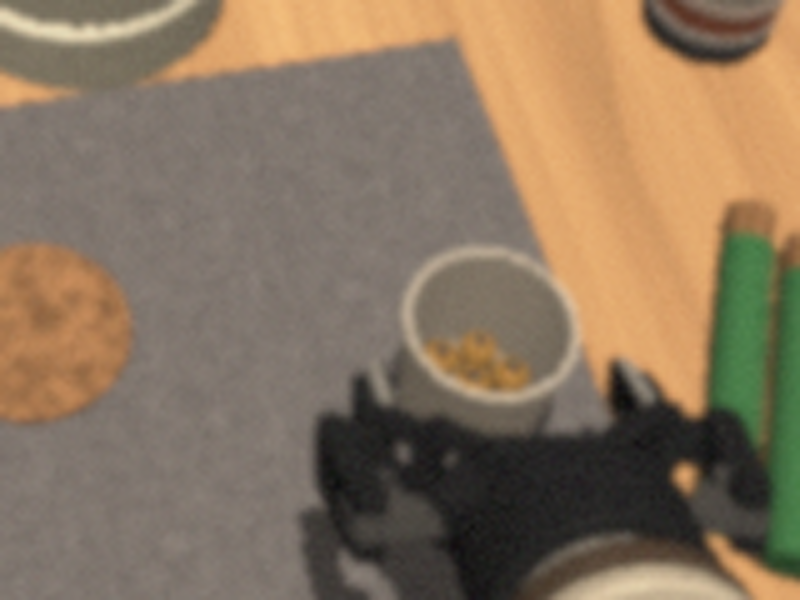

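```bash
python3 drive.py '[[[0, 0, 0], [0, -2, 10], 85], [[0, 0, 0], [0, -2, 20], 85], [[0, 0, 0], [0, -2, 27], 85], [[0, 0, 0], [0, -2, 27], 85], [[0, 0, 0], [0, -2, 27], 55], [[0, 0, 0], [0, -2, 27], 55], [[0, 0, 0], [0, -2, 27], 55], [[0, 0, 0], [0, -2, 27], 55]]' 40; python3 pre.py 0 0
```

```text
time_s: 36.15
ee_pos: [645.3, -197.7, 34.6]
eef_rot: [0.679, 0.571, 0.355, -0.295]
contact_force: [0.9, -1.4, 3.2]
opening: 63.1
grasp_force: 43.4
row [0.004 0.001 0.003] [-0.2  1.1  1.8] | pos [ 645.3 -197.7   34.6] err 2.1 F [ 0.9 -1.4  3.2] q [ 1.05  1.22 -0.71  1.3  -0.2   1.2   0.53] open 63.1 grip 43.4
```

```bash
python3 drive.py '[[[0, 0, 0], [12, 0, -8.6], 55], [[0, 0, 0], [50, 0, -35], 55], [[0, 0, 0], [90, 0, -63], 55], [[0, 0, 0], [123, 0, -86], 55], [[0, 0, 0], [135, 0, -95], 55], [[0, 0, 0], [135, 0, -95], 55]]' 45; cat > pr.py <<'E'
from go import *
import sys
th=np.radians(float(sys.argv[1])); rad=float(sys.argv[2]); zl=float(sys.argv[3])
p,Rt=pour(th,BETA,NAZ,Rg,rad,zl); print(p.round(1)); rel2(p,Rt)
E
python3 pr.py 0 60 150
```

```text
time_s: 36.75
ee_pos: [645.1, -197.7, 202.1]
eef_rot: [0.679, 0.572, 0.355, -0.293]
contact_force: [-0.1, 0.5, -2.2]
opening: 62.9
grasp_force: 49.2
[529.2 -38.  183.4]
row [ 0.576  0.007 -0.395] [  64.7 -142.   122.1] | pos [ 645.1 -197.7  202.1] err 198.1 F [-0.1  0.5 -2.2] q [ 1.08  1.   -0.78  1.32 -0.27  1.34  0.41] open 62.9 grip 49.2
```

```bash
python3 drive.py '[[[0.06, 0, -0.04], [6, -14, 12], 55], [[0.13, 0, -0.09], [14, -32, 27], 55], [[0.2, 0, -0.14], [23, -50, 43], 55], [[0.28, 0, -0.19], [32, -70, 60], 55], [[0.36, 0, -0.25], [41, -90, 77], 55], [[0.44, 0, -0.3], [50, -110, 94], 55], [[0.51, 0, -0.35], [58, -126, 108], 55], [[0.55, 0, -0.38], [62, -136, 117], 55], [[0.576, 0.007, -0.395], [65, -142, 122], 55], [[0.576, 0.007, -0.395], [65, -142, 122], 55]]'; python3 - <<'E'
from go import *
# waypoint rows from current measured pose for th sequence
s=ctrl.get_state(); r=R.from_quat(s["eef_rot"]); print(s["ee_pos"].round(1),s["q"].round(2),s["contact_force"].round(1))
for th in(0,20,40,60,80):
    p,Rt=pour(np.radians(th),BETA,NAZ,Rg,60-15*th/80,140); print(th,(r.inv()*R.from_matrix(Rt)).as_rotvec().round(3),r.inv().apply(p-s["ee_pos"]).round(1),p.round())
E
```

```text
time_s: 37.75
ee_pos: [527.6, -36.0, 181.1]
eef_rot: [0.442, 0.767, 0.231, -0.404]
contact_force: [0.3, 0.3, -0.5]
opening: 62.9
grasp_force: 49.2
[527.6 -36.  181.1] [ 0.87  1.02 -0.85  1.43 -0.05  1.57  0.61] [ 0.3  0.3 -0.5]
0 [-0.004 -0.007 -0.   ] [-7.8  0.4  2.2] [529. -38. 173.]
20 [ 0.096 -0.309  0.143] [-3.7 -1.8 -5.1] [529. -42. 181.]
40 [ 0.196 -0.611  0.287] [-1.6 -1.8 -6.6] [529. -42. 183.]
60 [ 0.295 -0.913  0.431] [-1.5  0.6 -1.7] [529. -38. 181.]
80 [ 0.395 -1.215  0.576] [-3.1  5.4  9.3] [529. -28. 173.]
```

```bash
python3 drive.py '[[[0.046, -0.155, 0.07], [-3, -1, -2], 55], [[0.096, -0.309, 0.143], [-3, -2, -5], 55], [[0.146, -0.46, 0.215], [-2, -2, -6], 55], [[0.196, -0.611, 0.287], [-2, -2, -7], 55], [[0.245, -0.76, 0.36], [-2, -1, -5], 55], [[0.295, -0.913, 0.431], [-2, 1, -2], 55], [[0.345, -1.06, 0.5], [-2, 3, 3], 55], [[0.385, -1.185, 0.56], [-3, 5, 8], 55], [[0.385, -1.185, 0.56], [-3, 5, 8], 55], [[0.385, -1.185, 0.56], [-3, 5, 8], 55]]'; python3 - <<'E'
from go import *
s=ctrl.get_state(); r=R.from_quat(s["eef_rot"]); print(s["ee_pos"].round(1),s["q"].round(2),s["contact_force"].round(1))
for th in(78,85,92,100,108,116,122):
    p,Rt=pour(np.radians(th),BETA,NAZ,Rg,45,132); q,e=ik(p,Rt,s["q"]); print(th,(r.inv()*R.from_matrix(Rt)).as_rotvec().round(3),r.inv().apply(p-s["ee_pos"]).round(1),p.round(),q.round(2),round(e,2))
E
```

```text
time_s: 38.75
ee_pos: [529.6, -25.7, 173.6]
eef_rot: [0.595, 0.744, -0.304, -0.031]
contact_force: [0.3, 1.3, -2.2]
opening: 62.8
grasp_force: 49.5
[529.6 -25.7 173.6] [ 0.13  0.72 -0.51  1.55  0.57  1.58 -0.33] [ 0.3  1.3 -2.2]
78 [0.002 0.002 0.004] [-0.5  3.   7.5] [529. -29. 166.] [ 0.13  0.73 -0.51  1.56  0.57  1.56 -0.34] 0.0
85 [ 0.037 -0.104  0.054] [3.2 5.  9.2] [529. -26. 163.] [ 0.05  0.76 -0.47  1.55  0.62  1.61 -0.43] 0.0
92 [ 0.073 -0.21   0.104] [6.8 6.2 9.3] [529. -23. 161.] [-0.04  0.79 -0.41  1.53  0.66  1.66 -0.5 ] 0.0
100 [ 0.113 -0.331  0.161] [9.5 5.  4.7] [529. -19. 164.] [-0.1   0.84 -0.39  1.51  0.71  1.74 -0.6 ] 0.0
108 [ 0.153 -0.452  0.218] [12.9  4.1  0.3] [529. -14. 167.] [-0.16  0.9  -0.37  1.48  0.76  1.83 -0.68] 0.0
116 [ 0.194 -0.573  0.275] [16.8  3.5 -3.6] [529.  -9. 170.] [-0.24  0.96 -0.31  1.44  0.78  1.9  -0.74] 0.0
122 [ 0.224 -0.663  0.318] [20.   3.4 -6.3] [529.  -5. 171.] [-0.29  1.   -0.27  1.42  0.8   1.96 -0.78] 0.0
```

```bash
python3 drive.py '[[[0.02, -0.05, 0.03], [2, 4, 8], 55], [[0.037, -0.104, 0.054], [3, 5, 9], 55], [[0.055, -0.157, 0.08], [5, 6, 9], 55], [[0.073, -0.21, 0.104], [7, 6, 9], 55], [[0.073, -0.21, 0.104], [7, 6, 9], 55], [[0.083, -0.24, 0.118], [7.5, 6, 8], 55], [[0.093, -0.27, 0.132], [8, 6, 7], 55], [[0.103, -0.3, 0.146], [9, 5, 6], 55], [[0.113, -0.331, 0.161], [9.5, 5, 5], 55], [[0.113, -0.331, 0.161], [9.5, 5, 5], 55]]'; python3 - <<'E'
from go import *
s=ctrl.get_state(); r=R.from_quat(s["eef_rot"]); print(s["ee_pos"].round(1),s["q"].round(2),s["contact_force"].round(1),s["opening"])
for th in(100,108,116,122):
    p,Rt=pour(np.radians(th),BETA,NAZ,Rg,45,132); print(th,(r.inv()*R.from_matrix(Rt)).as_rotvec().round(3),r.inv().apply(p-s["ee_pos"]).round(1))
import cv2
cv2.imwrite("pics/c12.png",cv2.resize(viewer.grab_frame("side")[90:210,170:330,::-1],(800,600),interpolation=cv2.INTER_CUBIC))
E
```

```text
time_s: 39.75
ee_pos: [529.3, -22.4, 164.4]
eef_rot: [0.593, 0.669, -0.441, 0.082]
contact_force: [-0.6, 0.9, -0.1]
opening: 62.7
grasp_force: 50.0
[529.3 -22.4 164.4] [-0.1   0.84 -0.39  1.51  0.72  1.75 -0.6 ] [-0.6  0.9 -0.1] 62.66850336737261
100 [-0.004 -0.    -0.004] [ 2.9 -0.4 -2.6]
108 [ 0.036 -0.121  0.054] [ 4.4 -2.3 -7.6]
116 [ 0.076 -0.242  0.111] [  6.7  -3.9 -12.4]
122 [ 0.106 -0.333  0.154] [  8.8  -4.8 -15.9]
```

```bash
python3 drive.py '[[[0.018, -0.06, 0.027], [4, -1, -5], 55], [[0.036, -0.121, 0.054], [4.4, -2.3, -7.6], 55], [[0.036, -0.121, 0.054], [4.4, -2.3, -7.6], 55], [[0.056, -0.18, 0.082], [5.5, -3, -10], 55], [[0.076, -0.242, 0.111], [6.7, -3.9, -12.4], 55], [[0.076, -0.242, 0.111], [6.7, -3.9, -12.4], 55], [[0.106, -0.333, 0.154], [8.8, -4.8, -15.9], 55], [[0.106, -0.333, 0.154], [8.8, -4.8, -15.9], 55], [[0.106, -0.333, 0.154], [8.8, -4.8, -15.9], 55], [[0.106, -0.333, 0.154], [8.8, -4.8, -15.9], 55]]'; python3 drive.py '[[[0, 0, 0], [0, 0, 0], 55], [[0, 0, 0], [0, 0, 0], 55], [[0, 0, 0], [0, 0, 0], 55], [[0, 0, 0], [0, 0, 0], 55], [[0, 0, 0], [0, 0, 0], 55]]';python3 - <<'E'
from go import *
s=ctrl.get_state(); r=R.from_quat(s["eef_rot"]); print(s["ee_pos"].round(1),s["q"].round(2))
for th in(122,85,60,40,20,0):
    p,Rt=pour(np.radians(th),BETA,NAZ,Rg,45+15*(th<80),140); print(th,(r.inv()*R.from_matrix(Rt)).as_rotvec().round(3),r.inv().apply(p-s["ee_pos"]).round(1))
E
```

```text
time_s: 40.8
ee_pos: [530.0, -6.6, 172.1]
eef_rot: [0.567, 0.574, -0.559, 0.193]
contact_force: [0.6, -0.7, 0.0]
opening: 62.2
grasp_force: 50.0
time_s: 41.3
ee_pos: [529.6, -5.9, 171.4]
eef_rot: [0.566, 0.574, -0.56, 0.194]
contact_force: [0.3, 0.4, -1.1]
opening: 62.4
grasp_force: 50.0
[529.6  -5.9 171.4] [-0.28  1.   -0.27  1.42  0.8   1.96 -0.78]
122 [-0.001 -0.002 -0.001] [-5.6 -3.8 -3. ]
85 [-0.185  0.558 -0.266] [-7.9  5.4 17.8]
60 [-0.31   0.936 -0.445] [-26.5   7.1  34.4]
40 [-0.41   1.238 -0.588] [-29.2   6.3  34.5]
20 [-0.509  1.541 -0.731] [-25.4   6.3  32. ]
0 [-0.609  1.843 -0.874] [-15.5   7.4  27.3]
```

```bash
python3 drive.py '[[[-0.04, 0.14, -0.07], [-6, -2, 2], 55], [[-0.09, 0.28, -0.13], [-7, 1, 7], 55], [[-0.14, 0.42, -0.2], [-8, 4, 13], 55], [[-0.185, 0.558, -0.266], [-8, 5, 18], 55], [[-0.23, 0.69, -0.33], [-15, 6, 25], 55], [[-0.27, 0.82, -0.39], [-21, 7, 30], 55], [[-0.31, 0.936, -0.445], [-26, 7, 34], 55], [[-0.36, 1.08, -0.515], [-28, 7, 34], 55], [[-0.41, 1.238, -0.588], [-29, 6, 34], 55], [[-0.45, 1.37, -0.65], [-28, 6, 33], 55]]'; python3 - <<'E'
from go import *
s=ctrl.get_state(); r=R.from_quat(s["eef_rot"]); print(s["ee_pos"].round(1),s["q"].round(2))
p,Rt=pour(0,BETA,NAZ,Rg,65,150); print((r.inv()*R.from_matrix(Rt)).as_rotvec().round(3),r.inv().apply(p-s["ee_pos"]).round(1))
E
```

```text
time_s: 42.3
ee_pos: [529.9, -48.9, 184.5]
eef_rot: [0.545, 0.802, -0.016, -0.243]
contact_force: [-0.1, 0.4, -1.5]
opening: 63.1
grasp_force: 49.9
[529.9 -48.9 184.5] [ 0.61  0.73 -0.69  1.52  0.18  1.46  0.28]
[-0.177  0.542 -0.256] [4.9 2.1 2.6]
```

```bash
python3 drive.py '[[[-0.045, 0.135, -0.064], [5, 2, 2], 55], [[-0.09, 0.27, -0.128], [5, 2, 2], 55], [[-0.135, 0.41, -0.19], [5, 2, 2], 55], [[-0.177, 0.542, -0.256], [5, 2, 2], 55], [[-0.177, 0.542, -0.256], [5, 2, 2], 55], [[-0.177, 0.542, -0.256], [5, 2, 2], 55]]'; cat > pl.py <<'E'
from go import *
import sys
b=np.radians(float(sys.argv[1])); z=float(sys.argv[2]); Rc=R.from_rotvec(Z*b).as_matrix()
p,Rt=tcp_from(np.array([477,-140,z]),Rc,Rg); v,d,s=rel2(p,Rt); q,e=ik(p,Rt,s["q"]); print(p.round(1),q.round(2),round(e,2), "cup tilt",np.degrees(np.arccos((R.from_quat(s["eef_rot"]).as_matrix()@Rg.T)[2,2])).round(2))
E
for b in 40 10 -20; do python3 pl.py $b 90;python3 pl.py $b 5; done
```

```text
time_s: 42.9
ee_pos: [528.1, -43.2, 181.0]
eef_rot: [0.446, 0.767, 0.228, -0.401]
contact_force: [0.7, 0.0, -0.1]
opening: 62.6
grasp_force: 50.0
row [-0.003  0.001 -0.007] [-77.5 -92.2  -8.9] | pos [528.1 -43.2 181. ] err 120.8 F [ 0.7  0.  -0.1] q [ 0.85  1.   -0.81  1.42 -0.07  1.58  0.64] open 62.6 grip 50.0
[ 473.7 -134.3  123.4] [ 0.97  1.05 -0.75  1.44  0.02  1.59  0.78] 0.0 cup tilt 0.45
row [-0.003  0.001 -0.007] [-147.1  -91.5   39.9] | pos [528.1 -43.2 181. ] err 177.8 F [ 0.7  0.  -0.1] q [ 0.85  1.   -0.81  1.42 -0.07  1.58  0.64] open 62.6 grip 50.0
[ 473.7 -134.3   38.4] [ 0.95  1.16 -0.7   1.42  0.07  1.51  0.82] 0.0 cup tilt 0.45
row [-0.432  0.003  0.294] [-78.  -88.9  -9.7] | pos [528.1 -43.2 181. ] err 118.7 F [ 0.7  0.  -0.1] q [ 0.85  1.   -0.81  1.42 -0.07  1.58  0.64] open 62.6 grip 50.0
[ 477.  -133.4  123.4] [ 1.18  0.92 -0.71  1.7  -0.26  1.24  0.69] 0.0 cup tilt 0.45
row [-0.432  0.003  0.294] [-147.6  -88.2   39.2] | pos [528.1 -43.2 181. ] err 176.3 F [ 0.7  0.  -0.1] q [ 0.85  1.   -0.81  1.42 -0.07  1.58  0.64] open 62.6 grip 50.0
[ 477.  -133.4   38.4] [ 1.16  1.07 -0.68  1.68 -0.18  1.14  0.72] 0.0 cup tilt 0.45
row [-0.86   0.005  0.595] [-79.4 -86.5 -11.6] | pos [528.1 -43.2 181. ] err 118.0 F [ 0.7  0.  -0.1] q [ 0.85  1.   -0.81  1.42 -0.07  1.58  0.64] open 62.6 grip 50.0
[ 480.3 -134.3  123.4] [ 1.38  0.79 -0.73  2.02 -0.6   0.83  0.72] 0.0 cup tilt 0.45
row [-0.86   0.005  0.595] [-148.9  -85.8   37.2] | pos [528.1 -43.2 181. ] err 175.9 F [ 0.7  0.  -0.1] q [ 0.85  1.   -0.81  1.42 -0.07  1.58  0.64] open 62.6 grip 50.0
[ 480.3 -134.3   38.4] [ 1.35  0.97 -0.68  2.   -0.55  0.72  0.79] 0.0 cup tilt 0.45
```

```bash
python3 drive.py '[[[0, 0, 0], [-25, -40, -5], 55], [[0, 0, 0], [-60, -80, -9], 55], [[0, 0, 0], [-77, -92, -9], 55], [[0, 0, 0], [-85, -92, -3], 55], [[0, 0, 0], [-100, -92, 7], 55], [[0, 0, 0], [-100, -92, 7], 55], [[0, 0, 0], [-100, -92, 7], 55]]'; python3 pl.py 40 10; python3 -c "
from h import *
t=viewer.grab_frame('top')[...,::-1]; s=viewer.grab_frame('side')[...,::-1]
cv2.imwrite('pics/ttop.png',t);cv2.imwrite('pics/tside.png',s)
u=px('top',[532,50,100]).astype(int);v=px('side',[532,50,100]).astype(int)
a=cv2.resize(t[u[1]-50:u[1]+70,u[0]-35:u[0]+45],(400,600),interpolation=cv2.INTER_CUBIC);b=cv2.resize(s[v[1]-40:v[1]+80,v[0]-30:v[0]+50],(400,600),interpolation=cv2.INTER_CUBIC)
cv2.imwrite('pics/c13.png',cv2.convertScaleAbs(np.hstack([a,b]),alpha=1.3))"
```

```text
time_s: 43.6
ee_pos: [475.3, -131.2, 97.8]
eef_rot: [0.443, 0.769, 0.228, -0.401]
contact_force: [-0.9, 0.5, 0.4]
opening: 62.7
grasp_force: 50.0
row [-0.006  0.001 -0.001] [-45.6  -2.7  29.6] | pos [ 475.3 -131.2   97.8] err 54.5 F [-0.9  0.5  0.4] q [ 0.96  1.09 -0.74  1.44  0.04  1.56  0.79] open 62.7 grip 50.0
[ 473.7 -134.3   43.4] [ 0.95  1.16 -0.7   1.42  0.07  1.51  0.82] 0.0 cup tilt 0.24
```

View pics/c13.png

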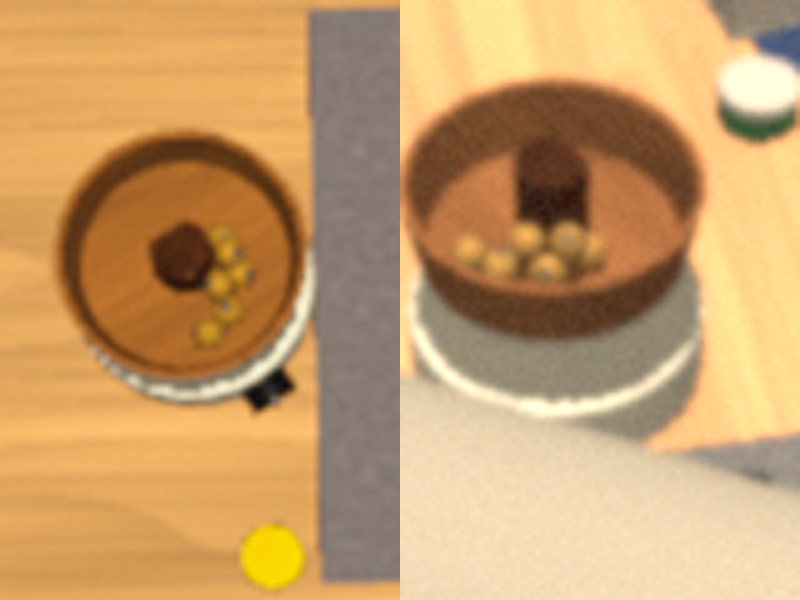

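```bash
python3 drive.py '[[[0, 0, 0], [-20, -2, 13], 55], [[0, 0, 0], [-38, -2.5, 24], 55], [[0, 0, 0], [-46, -2.7, 29.6], 55], [[0, 0, 0], [-48, -2.7, 31], 55], [[0, 0, 0], [-49, -2.7, 32], 55], [[0, 0, 0], [-49, -2.7, 32], 55]]'; python3 pl.py 40 4; python3 drive.py '[[[0, 0, 0], [-0.8, 0, 0.57], 55], [[0, 0, 0], [-1.6, 0, 1.15], 55], [[0, 0, 0], [-1.6, 0, 1.15], 55]]'; python3 pl.py 40 4
```

```text
time_s: 44.3
ee_pos: [473.6, -136.5, 39.5]
eef_rot: [0.444, 0.768, 0.229, -0.4]
contact_force: [-0.3, -0.9, -0.4]
opening: 63.0
grasp_force: 50.0
row [-0.003  0.003 -0.003] [-0.7  1.2  2.7] | pos [ 473.6 -136.5   39.5] err 3.0 F [-0.3 -0.9 -0.4] q [ 0.95  1.17 -0.71  1.42  0.08  1.51  0.82] open 63.0 grip 50.0
[ 473.7 -134.3   37.4] [ 0.95  1.17 -0.71  1.42  0.08  1.51  0.82] 0.0 cup tilt 0.27
time_s: 44.6
ee_pos: [473.6, -136.6, 38.7]
eef_rot: [0.444, 0.768, 0.229, -0.4]
contact_force: [-0.5, -2.2, 6.9]
opening: 62.6
grasp_force: 50.0
row [-0.003  0.001 -0.002] [0.  1.2 2.3] | pos [ 473.6 -136.6   38.7] err 2.6 F [-0.5 -2.2  6.9] q [ 0.95  1.17 -0.71  1.42  0.08  1.51  0.82] open 62.6 grip 50.0
[ 473.7 -134.3   37.4] [ 0.95  1.17 -0.71  1.42  0.08  1.51  0.82] 0.0 cup tilt 0.21
```

```bash
python3 drive.py '[[[0, 0, 0], [0, 0, 0], 75], [[0, 0, 0], [0, 0, 0], 85], [[0, 0, 0], [0, 0, 0], 85], [[0, 0, 0], [0, 0, 0], 85], [[0, 0, 0], [0, 0, -20], 85], [[0, 0, 0], [0, 0, -60], 85], [[0, 0, 0], [0, 0, -105], 85], [[0, 0, 0], [0, 0, -150], 85], [[0, 0, 0], [60, 0, -190], 85], [[0, 0, 0], [60, 0, -190], 85]]'; python3 - <<'E'
from fit import *
for n in("top","side"):
    im=np.ascontiguousarray(viewer.grab_frame(n)[...,::-1]); cv2.imwrite(f"pics/z{n}.png",im)
    i0=cv2.imread(f"pics/{n}0.png")
    def beads(im,P,r):
        u=px(n,P).astype(int); c=im[u[1]-r:u[1]+r,u[0]-r:u[0]+r]; hsv=cv2.cvtColor(np.ascontiguousarray(c),cv2.COLOR_BGR2HSV); return ((hsv[...,1]>120)).sum(), c
    print(n,"start cup",beads(i0,[645,-203,35],9)[0],"now cup",beads(im,[475,-142,40],9)[0])
    g=cv2.cvtColor(im,cv2.COLOR_BGR2HSV)[...,1]
    x,f=fit_cyl(n,g,[(33.5,66),(27.5,4)],(477,-140),30); print("cup fit",x.round(1),round(f,2))
    for nm,rg,gg in(("spool",[(18,32),(18,0)],(375,6)),("jar",[(23,24),(23,0)],(671.8,200))):
        c=im[...,0] if nm=="spool" else g
        x,f=fit_cyl(n,c,rg,gg,20); print(nm,x.round(1),round(f,2))
s=ctrl.get_state();print(s["ee_pos"],s["contact_force"],s["time_s"])
E
```

```text
time_s: 45.6
ee_pos: [535.8, -241.5, 198.4]
eef_rot: [0.445, 0.769, 0.23, -0.399]
contact_force: [-0.0, -0.2, 0.7]
opening: 85.0
grasp_force: 0.0
top start cup 123 now cup 5
cup fit [ 462.9 -126.8] 0.38
spool [374.4   5.7] 0.98
jar [670.7 197.6] 0.89
side start cup 114 now cup 0
cup fit [ 482.1 -152.4] 0.12
spool [363.8  -9. ] 0.34
jar [672.  202.2] 0.69
[ 535.9928223  -240.84481837  199.20107846] [ 0.22176701  0.05874367 -0.42595428] 45.7
```

```bash
python3 drive.py '[[[0, 0, 0], [0, 0, 0], 85], [[0, 0, 0], [0, 0, 0], 85], [[0, 0, 0], [0, 0, 0], 85]]'; python3 -c "
from plant import ctrl, viewer
print(ctrl.sign_off())"
```

```text
time_s: 46.0
ee_pos: [533.5, -240.5, 193.7]
eef_rot: [0.444, 0.768, 0.228, -0.401]
contact_force: [0.0, 0.1, -0.9]
opening: 85.1
grasp_force: 0.0
the job is handed in; nothing more can be done
None
```

I handed the job in at 46 s: three spacers and the bowl are seated on the spindle, six beads are in the bowl and the cup reads empty, and the cup stands on the coaster by arm position and contact force only, because the final camera fit on it was poor.

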